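# Turn the settled lapping-compound bottle over and stand it at the microscope

## Task

The small white bottle lying in the V-blocks holds lapping compound that has settled on its bottom. Turn it fully upside down, cap straight down, keep it like that for two seconds, then stand it gently upright on the round cork pad in front of the microscope, wholly on the pad, and let go. Do not drop it, and leave the tool holder, the jar and the stack of cutter cases where they are.

Things in the scene. Friction and masses are not known exactly. Their poses are not given: they have to be found in the camera images.
- bottle: Closed white plastic bottle, 0.14 to 0.26 kg. Origin: centre of its underside; own z axis runs from base to cap. Body 50 mm in diameter from z=0 to 84 mm, shoulder to 90, screw cap 34 mm in diameter from 90 to 115 mm (total 115). Centre of mass at z=50 mm. At the start it lies level in the V-blocks, its axis 60 mm above the bench, free to be lifted straight up.
- vblocks: Two steel V-blocks on a 60 x 100 mm plate, fixed. Origin: plate centre, on the bench. The V groove runs along own y; the bottle lies in it, axis 60 mm up, cap towards own +y, underside at y=-56 to -44 mm. The blocks span y=20 to 38 and -38 to -20 mm (40 mm gap), at most 52 mm wide and 47 mm high: fingers pass down both sides of the bottle.
- pad: Round cork pad on which the bottle must finally stand, 100 mm in diameter, 4 mm thick, fixed. Origin: centre of its underside, on the bench; its own +x axis points to the microscope.
- microscope: Fixed microscope. Origin: underside centre of its black base, on the bench; base 200 (x) x 160 (y) x 20 mm, its -x side faces the pad and is 100 mm from the pad's centre. Column at x=65 mm, 380 mm tall. Head, lamp and eyepieces overhang x=-85 to 90 mm, |y| to 50 mm, from 215 to 400 mm above the bench.
- holder: Loose steel taper tool holder standing behind the V-blocks (bystander), 60 mm in diameter, 92 mm tall. Origin: centre of its underside.
- jar: Loose closed jar standing beside the pad (bystander), larger than the bottle: 60 mm in diameter, 105 mm tall, upright. Origin: centre of its underside.
- cases: Stack of three flat plastic cutter cases, moving as one loose piece, in the middle of the bench (bystander), 120 (x) x 80 (y) x 90 mm tall. Origin: centre of its underside.
There are look-alikes about, which are no part of the job. Several things have the shape of the pad; the one meant has the colours described above. Leave any turquoise look-alike of the bottle alone.

How it is judged:
On the way:
1. the bottle is upside down, its cap within 20 degrees of straight down, for 1.5 s (angle between bottle's own z axis and vertical above 2.79 rad), for 1.5 s.
At the end, for the whole second after the job is handed in: The bottle stands upright (within 6 degrees) and at rest, its base resting on the cork pad and its axis within 27 mm of the pad's centre; the tool holder, jar and stack of cutter cases are within 20 mm of where they stood and not tipped (horizontal distance between bottle and pad below 0.027 m and angle between bottle's own z axis and vertical below 0.1 rad and z of bottle in the frame of pad between 0.001 and 0.008 m and linear speed of bottle below 0.02 m/s); the robot touches nothing.
It fails at once if the tool holder is moved more than 20 mm or tipped (distance of holder from where it was at the start of the episode above 0.02 m or angle between holder's own z axis and vertical above 0.35 rad).
It fails at once if the jar is moved more than 20 mm or tipped (distance of jar from where it was at the start of the episode above 0.02 m or angle between jar's own z axis and vertical above 0.35 rad).
It fails at once if the stack of cutter cases is moved more than 20 mm or tipped (distance of cases from where it was at the start of the episode above 0.02 m or angle between cases's own z axis and vertical above 0.35 rad).
It fails at once if the bottle is dropped or slammed on the pad (more than 40 N) (contact force between bottle and pad above 40 N).
It also fails if it takes over 64 s, if anything falls off the work surface, if the arm or the gripper's body presses on something with over 40 N, if the wrist force passes 120 N, or if a joint passes its speed limit or range.

## Robot

A 6-joint arm with a two-finger parallel gripper is mounted at the origin on the work surface. World frame = base frame: x ahead of the robot, y to its left, z up, the work surface at z = 0. Lengths are in m, angles in rad, forces in N, time in s.
With the tool pointing down it reaches from about 0.35 to 0.85 m from the base axis. Payload 8.1 kg.
Tool frame: the origin (TCP) lies between the finger pads; the fingertips stand tips_ahead ahead of it and the grasp point (between the pads) lies 8 mm behind it (tips_ahead is the distance from the TCP to the fingertips, in m); z points along the fingers, x is the direction in which the jaws open and shut, and the axes are right-handed (so a half turn about z gives the same grasp; the last joint's range is limited). The gripper opens to 93 mm and grips with 3 to 60 N. Pads are 15 mm wide; open, the fingers measure 128 mm over their backs; the gripper's body (75 mm by 188 mm) begins 65 mm behind the grasp point.
Start: joints at [-1.195, 0.13, 1.488, -0, 1.523, -0.085], TCP at [0.267, -0.537, 0.23] pointing down, gripper open.
Joint ranges: [-2.96, 2.96], [-0.89, 2.26], [0.02, 2.5], [-1.34, 4.48], [0, 2.73], [-2.66, 2.66]. Speed limits (rad/s): [2.39, 2.39, 2.79, 3.14, 3.14, 3.14].

## Interface

Orientations are given as a rotation vector (axis times angle).
In Python, from plant import * gives the robot as it stands.
- The arm moves only by the tool play_rows, never from a script. Its argument "increments" is a list that holds one entry, the list of rows, each a list of 4 numbers: the shift along the tool's x, y, z in cm, then the turn about the tool's z in rad. A call has 1 to 5 rows; each row is the pose to reach, as a shift and turn from the pose measured when the call began, along the tool's axes at that moment; what a row does not reach only later rows make up. A row lasts 1/10 s, in which the tool goes at most 50 mm and 8.59 degrees, less where a joint would pass 70% of its speed; a pose out of reach is approached as far as the arm can. A call with a gripper value outside its range is refused whole. "jaw" is the finger opening in cm, from 0 to 9.3, set as the call begins (left out, the last holds). The fingers move at their own pace and stop on an object; "squeeze" is the grip in N (left out, the last holds). Time passes only in rows, so rows that repeat a pose let the fingers close. It gives the time, the measured TCP pose, the force and the opening at its end, in the units of the state.
- read_state(): the state, without advancing time (a new reading comes with each control period).
- read_camera(name): name is "scene" or "top" or "wrist"; returns (picture, depth): 480x640x3 uint8, blue, green, red; 480x640 float32, m along the optical axis (not along the pixel's ray), 0 where there is no reading.
- camera_params(name): a dict with "K" (3x3 intrinsics, pixels), "eye" and "orientation" of the camera in the world. Camera axes: x right, y up, looking along -z (the intrinsics and any distortion apply to the point x, -y, -z); pixel columns grow to the right and rows downward; lengths in m; the calibration is good to about 2 mm. A picture is of the moment at which its call begins: read the wrist's pose just before it. camera_params takes no time and is no camera call; for the wrist camera it gives the pose at the moment of the call.
- close_job(): hands the job in, once; it reports no verdict.
The state is a dict: "t": time; "q": joint angles; "dq": joint speeds; "joint_torque": joint torques, N m; "tool_pos": TCP position; "orientation": TCP orientation; "force": force on the tool from outside, world axes, zero at the start; "wrist_torque": the same for the moment, N m; "opening": finger opening in m.
Only numpy, scipy, OpenCV 4.12 (cv2) and the standard library are available. Lean on these libraries where they do the work, as an engineer would, in place of code of your own. Each camera call takes 0.05 s, during which the arm holds its last target.

## Working session

There is one attempt and no reset: what is moved stays moved. The work goes in short steps, Python scripts to look and compute and a tool call to move; the robot and the scene stay as the last step left them, time stands still between calls to the robot, and variables do not carry over. Pictures are saved under pics/ and viewed, and the job is handed in when it is done.

Besides the shell and the picture viewer there is one more tool, called after ">>>" as a command line: name --argument value ..., lists and objects as JSON in quotes. play_rows: Moves the arm, as the interface text tells. Its arguments: {"type":"object","properties":{"increments":{"type":"array"},"jaw":{"type":"number"},"squeeze":{"type":"number"}},"required":["increments"]}

```bash
ls; mkdir -p pics; python3 - <<'E'
from plant import *
import cv2,pickle
print(read_state())
for n in("scene","top"):
    p,d=read_camera(n); c=camera_params(n); print(n,c)
    cv2.imwrite(f"pics/{n}0.png",p); pickle.dump((p,d,c),open(f"{n}0.pkl","wb"))
try: print(tips_ahead)
except Exception as e: print(e)
E
```

```text
pics
{'t': 0.0, 'q': array([-1.19542816e+00,  1.31161897e-01,  1.48928227e+00,  2.02074443e-05,
        1.52297281e+00, -8.54078843e-02]), 'dq': array([ 0.00034925, -0.001331  , -0.00037925,  0.00198998,  0.000216  ,
        0.00037297]), 'joint_torque': array([ 3.78363562e-03, -5.59834456e+01, -4.91759777e+01,  7.68627436e-02,
        3.53704509e-02, -1.68043666e-04]), 'tool_pos': array([ 0.26660857, -0.53690628,  0.22858534]), 'orientation': array([-2.66908246e+00,  1.65488619e+00,  2.27806652e-03]), 'force': array([0.04425604, 0.57913693, 0.27030547]), 'wrist_torque': array([ 0.00710332, -0.01065363, -0.03359979]), 'opening': 0.09296170565850859}
scene {'K': array([[511.04595254,   0.        , 322.39314157],
       [  0.        , 511.04595254, 243.93739926],
       [  0.        ,   0.        ,   1.        ]]), 'eye': array([ 1.29098926, -0.27874346,  0.79648584]), 'orientation': array([0.73719166, 0.46508319, 1.08707107])}
top {'K': array([[616.17715538,   0.        , 332.80789894],
       [  0.        , 616.17715538, 243.51294338],
       [  0.        ,   0.        ,   1.        ]]), 'eye': array([0.35525167, 0.04878588, 1.52157198]), 'orientation': array([ 0.13011285, -0.12938635, -1.57174252])}
0.011
```

View pics/scene0.png

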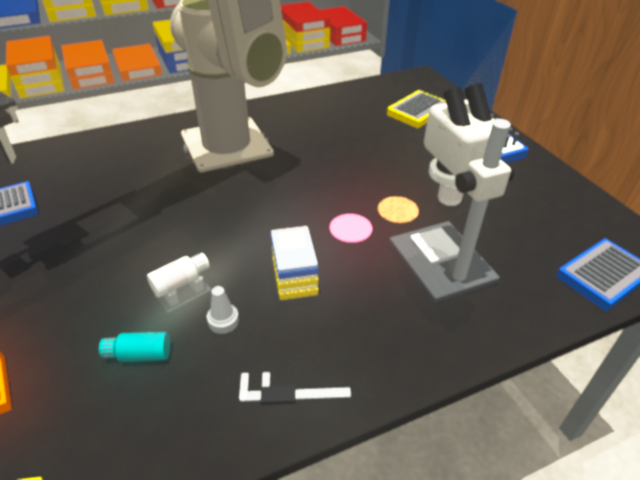

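View pics/top0.png

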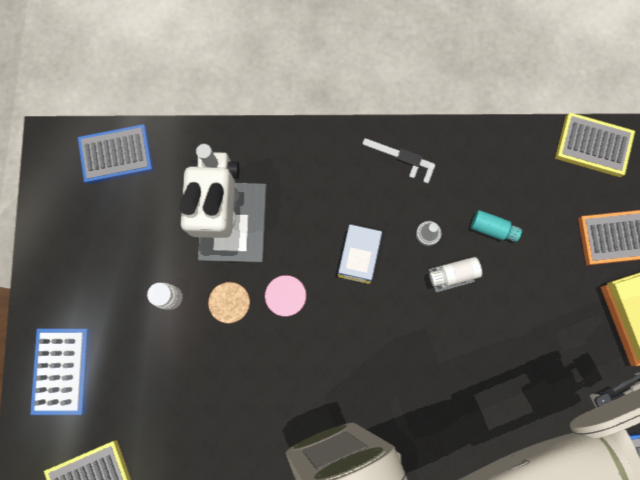

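Candidates:
- **Bottle:** white one lying in the V-blocks at top (455,273). The turquoise one at (495,226) and the white upright jar at (164,296) are not it.
- **Pad:** cork disc at (229,302). The pink disc at (286,296) is not it.

I choose the white lying bottle and the cork disc.

```bash
cat > h.py <<'E'
import numpy as np,cv2,pickle
from scipy.spatial.transform import Rotation as R
def ray(c,uv):
    K=c["K"]; u,v=uv
    d=np.array([(u-K[0,2])/K[0,0],-(v-K[1,2])/K[1,1],-1.])
    return np.array(c["eye"]),R.from_rotvec(c["orientation"]).apply(d)
def onz(c,uv,z):
    e,d=ray(c,uv); return e+d*(z-e[2])/d[2]
def cloud(c,dep):
    v,u=np.mgrid[0:480,0:640]; K=c["K"]
    P=np.stack([(u-K[0,2])/K[0,0]*dep,-(v-K[1,2])/K[1,1]*dep,-dep],-1)
    return R.from_rotvec(c["orientation"]).apply(P.reshape(-1,3)).reshape(480,640,3)+c["eye"]
E
python3 - <<'E'
from h import *
for n in("top","scene"):
    p,d,c=pickle.load(open(n+"0.pkl","rb")); P=cloud(c,d)
    hsv=cv2.cvtColor(p,cv2.COLOR_BGR2HSV)
    # cork
    m=((hsv[...,0]>8)&(hsv[...,0]<22)&(hsv[...,1]>80)&(hsv[...,2]>120)).astype(np.uint8)
    if n=="top": m[:, :190]=0; m[:,265:]=0; m[:270]=0;m[340:]=0
    else: m[:,:370]=0;m[:,425:]=0;m[:185]=0;m[230:]=0
    k=max(cv2.findContours(m,0,2)[0],key=cv2.contourArea); e=cv2.fitEllipse(k); print(n,"pad",e,onz(c,e[0],.004))
    # bottle: points by height
    b=(425,490,250,295) if n=="top" else (140,220,245,310)
    Q=P[b[2]:b[3],b[0]:b[1]]; mm=(Q[...,2]>.056)&(d[b[2]:b[3],b[0]:b[1]]>0)
    q=Q[mm]; print(n,"n",len(q),"zmax",np.percentile(q[:,2],[50,95,99]))
    r=cv2.minAreaRect(q[:,:2].astype(np.float32)*1000); print(r, cv2.boxPoints(r))
    for nm,bb in (("holder",(410,445,215,250)),("jar",(145,185,275,312)),("cases",(335,385,220,285))) if n=="top" else ():
        Q=P[bb[2]:bb[3],bb[0]:bb[1]]; q=Q[(Q[...,2]>.03)]; print(nm,q.mean(0),q.min(0),q.max(0))
    s=p[b[2]-15:b[3]+15,b[0]-15:b[1]+15]; cv2.imwrite(f"pics/crop_{n}.png",cv2.resize(s,None,fx=6,fy=6))
E
```

```text
top pad ((228.5167999267578, 302.1697692871094), (40.18501281738281, 41.210208892822266), 51.296573638916016) [0.46323196 0.30594592 0.004     ]
top n 972 zmax [0.07858862 0.08719915 0.0894682 ]
((526.4739379882812, -240.00973510742188), (50.284969329833984, 117.16354370117188), 14.959635734558105) [[ 487.06137 -189.90367]
 [ 517.3058  -303.09628]
 [ 565.8865  -290.11578]
 [ 535.6421  -176.92319]]
holder [ 0.61861259 -0.1763253   0.10510128] [ 0.35525167 -0.20991418  0.03009521] [0.6564774  0.04878588 1.52157198]
jar [0.47177523 0.43659931 0.11366344] [0.35525167 0.04878588 0.03028271] [0.50611827 0.47897881 1.52157198]
cases [ 0.56861024 -0.01253512  0.10168536] [ 0.35525167 -0.06324707  0.03141773] [0.63906988 0.04878588 1.52157198]
scene pad ((397.6385803222656, 209.260009765625), (27.441232681274414, 42.64826965332031), 97.19898986816406) [0.46737817 0.30216371 0.004     ]
scene n 1454 zmax [0.07627515 0.08696074 0.09211673]
((582.6322021484375, -233.771240234375), (144.4226531982422, 117.4219741821289), 9.2278413772583) [[ 501.9405  -187.39993]
 [ 520.7703  -303.30228]
 [ 663.3239  -280.14255]
 [ 644.4941  -164.2402 ]]
```

View pics/crop_top.png

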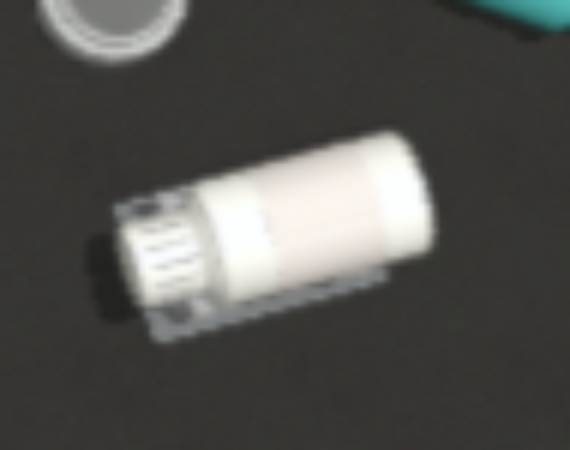

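```bash
python3 - <<'E'
from h import *
from plant import *
s=read_state(); M=R.from_rotvec(s["orientation"]).as_matrix(); print(M)
c=camera_params("wrist"); print(c["eye"]-s["tool_pos"], R.from_rotvec(c["orientation"]).as_matrix()[:,2],M.T@(c["eye"]-s["tool_pos"]))
p,d,c=pickle.load(open("top0.pkl","rb")); P=cloud(c,d)
for nm,bb in (("holder",(410,445,215,250)),("jar",(145,185,275,312)),("cases",(335,385,220,285))):
    Q=P[bb[2]:bb[3],bb[0]:bb[1]]; dd=d[bb[2]:bb[3],bb[0]:bb[1]]; q=Q[(Q[...,2]>.03)&(dd>0)]; print(nm,(q.min(0)+q.max(0))/2,q.min(0),q.max(0))
E
```

```text
[[ 4.44690919e-01 -8.95683886e-01 -6.03107680e-04]
 [-8.95682604e-01 -4.44691307e-01  1.52111890e-03]
 [-1.63063843e-03 -1.36234705e-04 -9.99998661e-01]]
[0.06333247 0.03010068 0.1540282 ] [0.22953315 0.11286832 0.96673434] [ 0.00095156 -0.07013237 -0.1540204 ]
holder [ 0.63252082 -0.18649349  0.06506632] [ 0.60856424 -0.20991418  0.03009521] [ 0.6564774  -0.1630728   0.10003742]
jar [0.4761319  0.44902476 0.07224482] [0.44614554 0.4190707  0.03028271] [0.50611827 0.47897881 0.11420692]
cases [ 0.5732594  -0.01313997  0.06536044] [ 0.50744893 -0.06324707  0.03141773] [0.63906988 0.03696713 0.09930315]
```

Crop shows the white bottle, ribbed cap at left (~(150,265) of the crop, world +y side), base at right, on the V-block plate. The choice is confirmed.

```bash
cat >> h.py <<'E'
def goal(x,y,z,yawdeg):
    from plant import read_state
    s=read_state(); M=R.from_rotvec(s["orientation"]).as_matrix()
    d=M.T@(np.array([x,y,z])-s["tool_pos"])*100
    cur=np.degrees(np.arctan2(M[1,0],M[0,0])); w=(yawdeg-cur+180)%360-180
    print("t",round(s["t"],2),"pos",s["tool_pos"].round(4),"yaw",cur.round(2),"tilt",np.degrees(np.arccos(-M[2,2])).round(2),"F",s["force"].round(1),"open",round(s["opening"],4),"q6",s["q"][5].round(2))
    print("rows cm/rad:",d.round(2),round(-np.radians(w),3))
E
python3 -c "
from h import *; goal(.526,-.24,.25,15)"
```

```text
t 0.1 pos [ 0.2666 -0.537   0.2287] yaw -63.6 tilt 0.09 F [-0.4 -0.4  0.7] open 0.0931 q6 -0.09
rows cm/rad: [-15.07 -36.44  -2.1 ] -1.372
```

>>> play_rows --increments '[[[-3.0,-7.3,-2.1,-0.15],[-6.0,-14.6,-2.1,-0.3],[-9.0,-21.8,-2.1,-0.45],[-12.0,-29.0,-2.1,-0.6],[-15.1,-36.4,-2.1,-0.75]]]' --jaw 9.3 --squeeze 30

```text
t: 0.6
tool_pos: [0.4306, -0.3484, 0.2483]
orientation: [-3.091, 0.553, 0.002]
force: [0.2, -0.1, 0.1]
opening: 0.0931
```

```bash
python3 -c "
from h import *; goal(.526,-.24,.25,15)"
```

```text
t 0.6 pos [ 0.4306 -0.3484  0.2483] yaw -20.29 tilt 0.11 F [ 0.2 -0.1  0.1] open 0.0931 q6 -0.42
rows cm/rad: [  5.18 -13.47  -0.16] -0.616
```

>>> play_rows --increments '[[[5.2,-13.5,-0.2,-0.616],[5.2,-13.5,-0.2,-0.616],[5.2,-13.5,-0.2,-0.616],[5.2,-13.5,-0.2,-0.616],[5.2,-13.5,-0.2,-0.616]]]'

```text
t: 1.1
tool_pos: [0.5268, -0.2383, 0.2497]
orientation: [-3.111, -0.419, 0.002]
force: [-0.2, -0.1, -0.6]
opening: 0.0929
```

```bash
python3 - <<'E'
from h import *; goal(.526,-.24,.25,15)
from plant import *
c=camera_params("wrist"); p,d=read_camera("wrist"); cv2.imwrite("pics/w1.png",p); pickle.dump((p,d,c),open("w1.pkl","wb"))
P=cloud(c,d); m=(P[...,2]>.062)&(P[...,2]<.1)&(d>0)
n,l,st,_=cv2.connectedComponentsWithStats(m.astype(np.uint8))
for i in range(1,n):
    if st[i,4]>1500:
        q=P[l==i]; r=cv2.minAreaRect(q[:,:2].astype(np.float32)*1000); print(st[i],r,cv2.boxPoints(r).round(1).tolist(),np.percentile(q[:,2],[50,99]))
E
```

```text
t 1.1 pos [ 0.5268 -0.2383  0.2497] yaw 15.35 tilt 0.17 F [-0.2 -0.1 -0.6] open 0.0929 q6 -0.78
rows cm/rad: [-0.12  0.14 -0.03] 0.006
[ 427    0  102   42 2383] ((597.6889038085938, -62.19202423095703), (67.00933837890625, 23.248876571655273), 9.367918014526367) [[562.7000122070312, -56.20000076293945], [566.5, -79.0999984741211], [632.5999755859375, -68.19999694824219], [628.9000244140625, -45.29999923706055]] [0.08727385 0.09052869]
[ 289  152   57  136 6782] ((526.645751953125, -243.62869262695312), (49.43622589111328, 115.28738403320312), 15.668383598327637) [[487.29998779296875, -194.8000030517578], [518.4000244140625, -305.79998779296875], [566.0, -292.5], [534.9000244140625, -181.5]] [0.07907364 0.08513802]
```

View pics/w1.png

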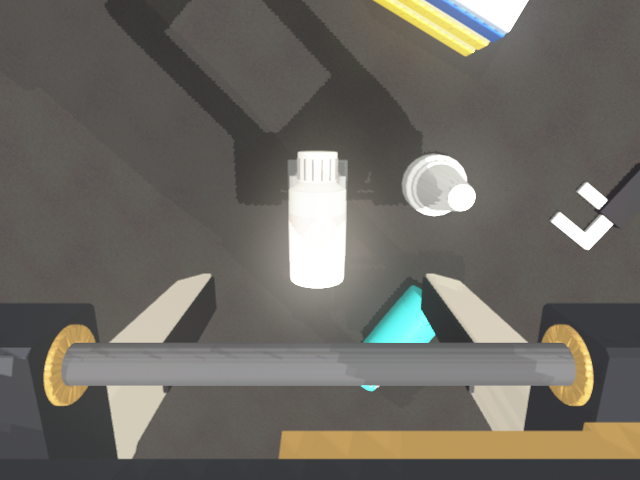

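```bash
python3 - <<'E'
from h import *
p,d,c=pickle.load(open("top0.pkl","rb")); P=cloud(c,d)
Q=P[200:250,465:530].reshape(-1,3); D=d[200:250,465:530].ravel(); q=Q[(Q[:,2]>.015)&(D>0)]
print(cv2.boxPoints(cv2.minAreaRect(q[:,:2].astype(np.float32)*1000)).round(0).tolist(), q[:,2].max())
b=np.array([.5422,-.2991]); a=np.array([-.0311,.111]); a/=np.hypot(*a); n=np.array([a[1],-a[0]])
r=q[:,:2]-b; u=r@a; v=r@n
for k in np.arange(-.05,.05,.01):
    m=abs(u-k)<.005
    if m.any(): print(round(k,2),v[m].min().round(3))
g=b+a*.0115; print(g); goal(g[0],g[1],.13,15.65); goal(g[0],g[1],.06,15.65)
E
```

```text
[[599.0, -399.0], [646.0, -417.0], [688.0, -309.0], [641.0, -291.0]] 0.057027317005147404
-0.05 0.072
-0.04 0.08
-0.03 0.085
-0.02 0.095
[ 0.53909741 -0.28802643]
t 1.15 pos [ 0.5262 -0.2393  0.2498] yaw 15.06 tilt 0.16 F [-0.6 -0.   0.2] open 0.093 q6 -0.78
rows cm/rad: [-0.    5.07 11.97] -0.01
t 1.15 pos [ 0.5262 -0.2393  0.2498] yaw 15.06 tilt 0.16 F [-0.6 -0.   0.2] open 0.093 q6 -0.78
rows cm/rad: [1.000e-02 5.090e+00 1.897e+01] -0.01
```

>>> play_rows --increments '[[[0,2.5,4,-0.01],[0,5.1,8,-0.01],[0,5.1,11,-0.01],[0,5.1,13,-0.01],[0,5.1,13,-0.01]]]' --jaw 7.5

```text
t: 1.65
tool_pos: [0.5358, -0.2881, 0.1152]
orientation: [-3.107, -0.417, 0.012]
force: [-1.3, -0.5, -0.5]
opening: 0.0747
```

```bash
python3 -c "
from h import *; goal(.5391,-.288,.06,15.65)"
```

```text
t 1.65 pos [ 0.5358 -0.2881  0.1152] yaw 15.28 tilt 0.59 F [-1.3 -0.5 -0.5] open 0.0747 q6 -0.84
rows cm/rad: [0.36 0.12 5.52] -0.006
```

>>> play_rows --increments '[[[0.3,0.1,2,-0.006],[0.3,0.1,4,-0.006],[0.3,0.1,5.5,-0.006],[0.3,0.1,5.5,-0.006]]]'

```text
t: 2.05
tool_pos: [0.5371, -0.2877, 0.0587]
orientation: [-3.104, -0.423, 0.015]
force: [0.1, 1.4, 0.0]
opening: 0.0751
```

```bash
python3 -c "
from h import *; goal(.5391,-.288,.06,15.65)"
```

```text
t 2.05 pos [ 0.5371 -0.2877  0.0587] yaw 15.51 tilt 0.76 F [0.1 1.4 0. ] open 0.0751 q6 -0.85
rows cm/rad: [ 0.19  0.08 -0.13] -0.002
```

>>> play_rows --increments '[[[0.2,0.1,-0.1,0],[0.2,0.1,-0.1,0],[0.2,0.1,-0.1,0],[0.2,0.1,-0.1,0],[0.2,0.1,-0.1,0]]]' --jaw 4.0 --squeeze 25

```text
t: 2.55
tool_pos: [0.5393, -0.2889, 0.0607]
orientation: [-3.105, -0.423, 0.015]
force: [-3.2, -3.0, 5.0]
opening: 0.0496
```

```bash
python3 -c "
from h import *; goal(.5391,-.288,.06,15.65)"
```

```text
t 2.55 pos [ 0.5393 -0.2889  0.0607] yaw 15.5 tilt 0.7 F [-3.2 -3.   5. ] open 0.0496 q6 -0.85
rows cm/rad: [ 0.   -0.1   0.07] -0.003
```

>>> play_rows --increments '[[[0,0,-1,0],[0,0,-3,0],[0,0,-5.5,0],[0,0,-8,0],[0,0,-10.5,0]]]'

```text
t: 3.05
tool_pos: [0.5405, -0.2892, 0.1671]
orientation: [-3.105, -0.423, 0.014]
force: [1.0, -0.3, -2.0]
opening: 0.0496
```

>>> play_rows --increments '[[[0,0,-2.5,0],[0,0,-5,0],[0,0,-7.5,0],[0,0,-9,0],[0,0,-9,0]]]'

```text
t: 3.55
tool_pos: [0.5427, -0.2903, 0.2603]
orientation: [-3.108, -0.424, 0.008]
force: [0.4, -0.0, -1.7]
opening: 0.0495
```

```bash
cat > look.py <<'E'
import sys
from h import *
from plant import *
n=sys.argv[1]; cam=sys.argv[2] if len(sys.argv)>2 else "scene"
goal(.5391,-.288,.26,15.65)
p,d=read_camera(cam); c=camera_params(cam); pickle.dump((p,d,c),open(n+".pkl","wb"))
if cam=="scene" and len(sys.argv)>3: 
    b=[int(v) for v in sys.argv[3].split(",")]; p=cv2.resize(p[b[2]:b[3],b[0]:b[1]],None,fx=2.5,fy=2.5)
cv2.imwrite(f"pics/{n}.png",p)
E
python3 look.py s1 scene 40,300,130,330
```

```text
t 3.55 pos [ 0.5427 -0.2903  0.2603] yaw 15.53 tilt 0.41 F [ 0.4 -0.  -1.7] open 0.0495 q6 -0.85
rows cm/rad: [-0.28 -0.31  0.03] -0.002
```

View pics/s1.png

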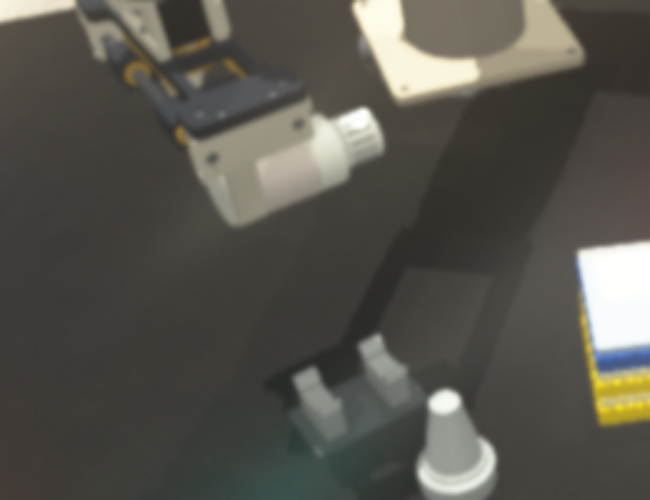

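Bottle is held level near its base at about (260,180) in the crop; the V-blocks are empty below at (350,390). Now I reduce the grip so it swings cap-down.

>>> play_rows --increments '[[[0,0,0,0],[0,0,0,0]]]' --squeeze 12

```text
t: 3.8
tool_pos: [0.5414, -0.2894, 0.2561]
orientation: [-3.104, -0.423, 0.015]
force: [-0.3, 0.1, -1.4]
opening: 0.0497
```

```bash
python3 look.py s2 scene 40,300,130,330
```

```text
t 3.8 pos [ 0.5414 -0.2894  0.2561] yaw 15.52 tilt 0.74 F [-0.3  0.1 -1.4] open 0.0497 q6 -0.85
rows cm/rad: [-0.18 -0.2  -0.39] -0.002
```

View pics/s2.png

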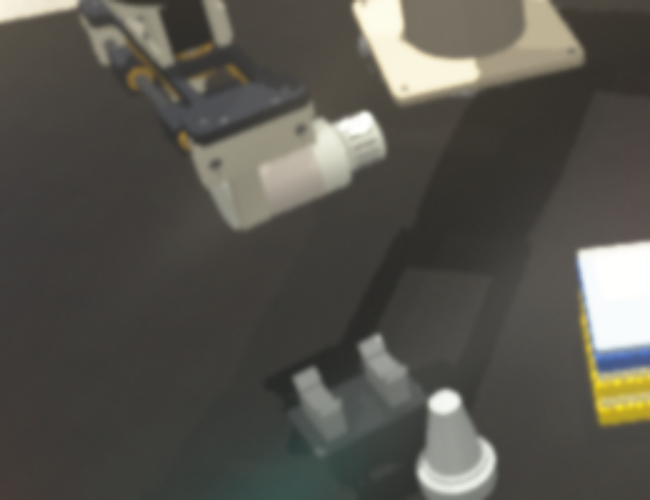

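>>> play_rows --increments '[[[0,0,0,0],[0,0,0,0],[0,0,0,0]]]' --squeeze 7

```text
t: 4.15
tool_pos: [0.5412, -0.2894, 0.2557]
orientation: [-3.104, -0.423, 0.016]
force: [0.7, 0.4, -1.1]
opening: 0.0498
```

```bash
python3 look.py s3 scene 40,300,130,330
```

```text
t 4.15 pos [ 0.5412 -0.2894  0.2557] yaw 15.52 tilt 0.77 F [ 0.7  0.4 -1.1] open 0.0498 q6 -0.85
rows cm/rad: [-0.17 -0.2  -0.42] -0.002
```

View pics/s3.png

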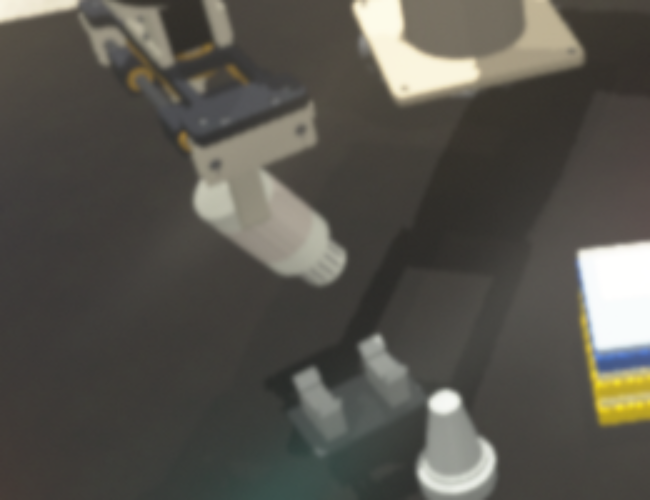

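Bottle is swinging: cap now at (325,265), about half-way down.

>>> play_rows --increments '[[[0,0,0,0],[0,0,0,0],[0,0,0,0]]]'

```text
t: 4.5
tool_pos: [0.5414, -0.2895, 0.256]
orientation: [-3.104, -0.423, 0.015]
force: [-0.2, -0.6, -1.2]
opening: 0.05
```

```bash
python3 look.py s4 scene 40,300,130,330
```

```text
t 4.5 pos [ 0.5414 -0.2895  0.256 ] yaw 15.52 tilt 0.74 F [-0.2 -0.6 -1.2] open 0.05 q6 -0.85
rows cm/rad: [-0.18 -0.21 -0.39] -0.002
```

View pics/s4.png

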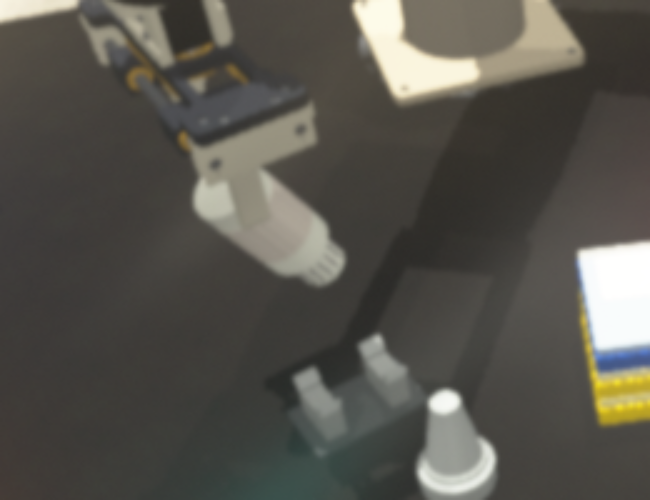

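>>> play_rows --increments '[[[0,0,0,0],[0,0,0,0],[0,0,0,0]]]' --squeeze 5

```text
t: 4.85
tool_pos: [0.5414, -0.2895, 0.2561]
orientation: [-3.104, -0.423, 0.015]
force: [0.4, 0.5, -2.4]
opening: 0.05
```

```bash
python3 look.py s5 scene 40,300,130,330
```

```text
t 4.85 pos [ 0.5414 -0.2895  0.2561] yaw 15.52 tilt 0.74 F [ 0.4  0.5 -2.4] open 0.05 q6 -0.85
rows cm/rad: [-0.18 -0.21 -0.39] -0.002
```

View pics/s5.png

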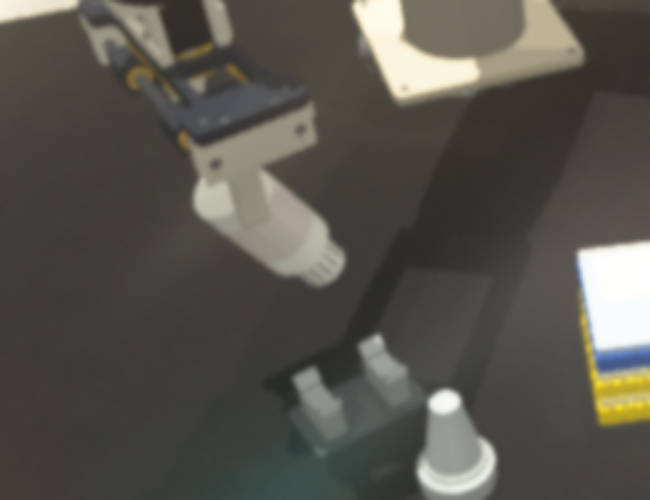

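>>> play_rows --increments '[[[0,0,0,0],[0,0,0,0],[0,0,0,0]]]' --squeeze 4

```text
t: 5.2
tool_pos: [0.5414, -0.2895, 0.2561]
orientation: [-3.104, -0.423, 0.015]
force: [0.1, -0.7, -1.3]
opening: 0.05
```

```bash
python3 look.py s6 scene 40,300,130,330
```

```text
t 5.2 pos [ 0.5414 -0.2895  0.2561] yaw 15.52 tilt 0.74 F [ 0.1 -0.7 -1.3] open 0.05 q6 -0.85
rows cm/rad: [-0.18 -0.21 -0.39] -0.002
```

View pics/s6.png

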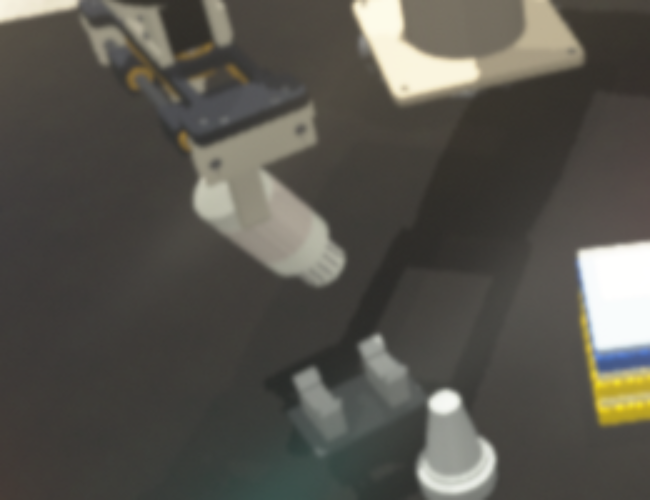

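```bash
cat >> h.py <<'E'
def onplane(c,uv,p0,n):
    e,d=ray(c,uv); return e+d*(np.dot(p0-e,n)/np.dot(d,n))
E
python3 - <<'E'
from h import *
p,d,c=pickle.load(open("s6.pkl","rb"))
t=np.array([.5414,-.2895,.2561]); yaw=np.radians(15.52); n=np.array([np.cos(yaw),np.sin(yaw),0]); a=np.array([-n[1],n[0],0])
P=cloud(c,d); q=P[(d>0)]; 
r=q-t; u=r@a; w=r[:,2]; v=r@n
hsv=cv2.cvtColor(p,cv2.COLOR_BGR2HSV)
m=(abs(v)<.028)&(abs(u)<.14)&(w<-.02)&(w>-.14)
print(m.sum(), u[m].min(),u[m].max(),w[m].min())
# cap/body cluster: PCA on points lower than fingers
A=np.c_[u[m],w[m]]; 
print(np.percentile(A,[1,50,99],axis=0))
for uv in((122.8,210),(174,237)):
    X=onplane(c,uv,t,n)-t; print(X@a,X[2])
# silhouettes in u-w plane
im=np.zeros((300,300),np.uint8)
for uu,ww in np.c_[u[(abs(v)<.03)],w[abs(v)<.03]]:
    i,j=int(150-ww*1000),int(150+uu*1000)
    if 0<=i<300 and 0<=j<300: im[i,j]=255
cv2.imwrite("pics/uw.png",cv2.resize(im,None,fx=2,fy=2))
E
```

```text
847 -0.018284412758858618 0.06119179568705065 -0.1027187324665012
[[-0.01344766 -0.09760906]
 [ 0.02674848 -0.04875406]
 [ 0.05873407 -0.0203589 ]]
-0.01783072443536522 -0.0026155170646019466
0.05581926340199228 -0.10487728441031885
```

View pics/uw.png

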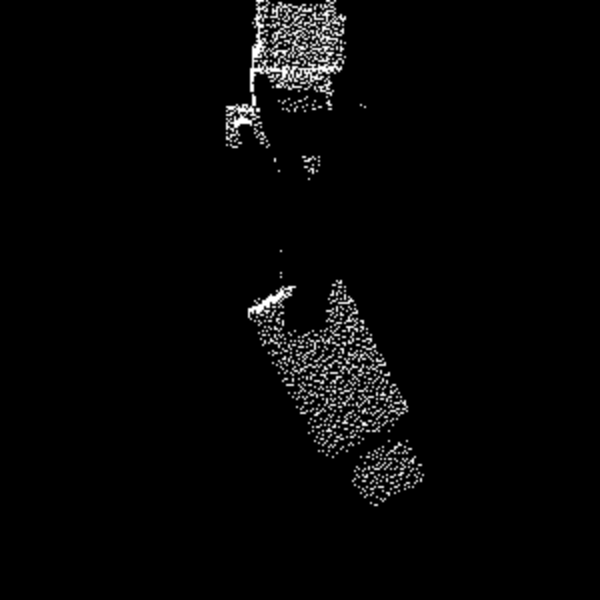

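```bash
cat > side.py <<'E'
import sys
from h import *
ims=[]
for nm in sys.argv[2:]:
    p,d,c,s=(pickle.load(open(nm+".pkl","rb"))+(None,))[:4]
    if s is None: t=np.array([.5414,-.2895,.2561]); yaw=np.radians(15.52)
    else: t=s["tool_pos"]; M=R.from_rotvec(s["orientation"]).as_matrix(); yaw=np.arctan2(M[1,0],M[0,0])
    n=np.array([np.cos(yaw),np.sin(yaw),0]); a=np.array([-n[1],n[0],0])
    r=(cloud(c,d)-t)[d>0]; u,v,w=r@a,r@n,r[:,2]; k=abs(v)<.03
    im=np.zeros((300,260,3),np.uint8)
    i=(100-w[k]*1000).astype(int); j=(130+u[k]*1000).astype(int); ok=(i>=0)&(i<300)&(j>=0)&(j<260); im[i[ok],j[ok]]=p[d>0][k][ok]
    im=cv2.resize(im,None,fx=2,fy=2,interpolation=0); cv2.circle(im,(260,200),3,(0,0,255),-1); ims.append(im[:600])
cv2.imwrite(f"pics/{sys.argv[1]}.png",cv2.resize(np.hstack(ims),None,fx=min(1,800/(520*len(ims))),fy=min(1,800/(520*len(ims)))))
E
python3 side.py side1 s2 s4 s6
python3 - <<'E'
s=open('look.py').read().replace("(p,d,c)","(p,d,c,read_state())")
open('look.py','w').write(s)
E
```

```text
(no output)
```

View pics/side1.png

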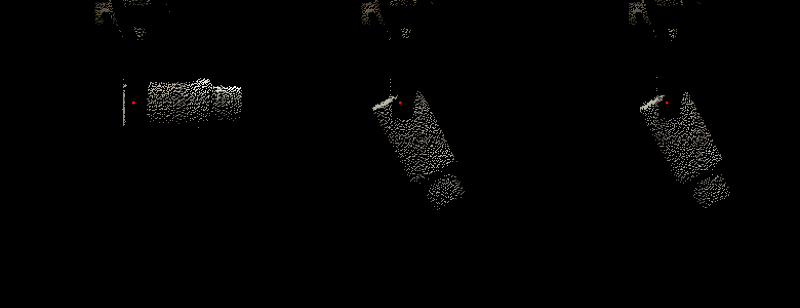

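```bash
python3 - <<'E'
from h import *
p,d,c=pickle.load(open("s6.pkl","rb"))
t=np.array([.5414,-.2895,.2561]); yaw=np.radians(15.65); n=np.array([np.cos(yaw),np.sin(yaw),0]); a=np.array([-n[1],n[0],0])
r=(cloud(c,d))[d>0]; k=(r[:,2]>.004)&(r[:,2]<.055); r=r[k]; q=r-t; u,v=q@a,q@n
k=(abs(v)<.045)&(u>-.05)&(u<.15); u,v,z=u[k],v[k],r[k,2]
for lo in np.arange(.004,.052,.006):
    m=(z>=lo)&(z<lo+.006); 
    if m.sum()>5:
        h,_=np.histogram(u[m],np.arange(-.02,.13,.004)); print(lo.round(3),m.sum(),u[m].min().round(4),u[m].max().round(4),v[m].min().round(3),v[m].max().round(3),h)
m=(z>.03);print(np.sort(u[m])[[3,-4]],np.sort(v[m])[[3,-4]])
E
```

```text
0.004 589 -0.0376 0.0967 -0.04 0.032 [ 0  0  0  0 38 39 39 27 10 11 11 11 16 26 35 32 34 39 32 37 28 40 10  7
 10 10 10 13 20  3  0  0  0  0  0  0  0]
0.01 56 0.0081 0.0831 -0.019 0.024 [ 0  0  0  0  0  0  0 12  4  6  3  3  0  0  0  0  0  0  0  0  0 15  3  4
  3  3  0  0  0  0  0  0  0  0  0  0  0]
0.016 67 0.0083 0.0834 -0.022 0.023 [ 0  0  0  0  0  0  0 17  4  6  3  2  0  0  0  0  0  0  0  0  0 16  5  5
  4  5  0  0  0  0  0  0  0  0  0  0  0]
0.022 59 0.0083 0.0823 -0.02 0.023 [ 0  0  0  0  0  0  0 17  4  2  5  2  0  0  0  0  0  0  0  0  0 15  3  4
  3  4  0  0  0  0  0  0  0  0  0  0  0]
0.028 172 0.0076 0.0839 -0.02 0.022 [ 0  0  0  0  0  0  1 23 15 19 16 10  0  0  0  0  0  0  0  0  0 20 14 16
 19 19  0  0  0  0  0  0  0  0  0  0  0]
0.034 123 0.0085 0.084 -0.027 0.024 [ 0  0  0  0  0  0  0 13 14 13 17  7  0  0  0  0  0  0  0  0  0  9 10 16
  9 14  1  0  0  0  0  0  0  0  0  0  0]
0.04 114 0.0086 0.0845 -0.025 0.026 [ 0  0  0  0  0  0  0 13 16 14 12  8  0  0  0  0  0  0  0  0  0  6 13 10
 11  9  2  0  0  0  0  0  0  0  0  0  0]
0.046 14 0.0111 0.0826 -0.023 0.027 [0 0 0 0 0 0 0 1 0 2 1 2 0 0 0 0 0 0 0 0 0 2 0 0 3 3 0 0 0 0 0 0 0 0 0 0 0]
[0.00853536 0.08388482] [-0.02455584  0.02548731]
```

>>> play_rows --increments '[[[0,2,1,0],[0,4.5,3,0],[0,6.5,6,0],[0,8,9,0],[0,8,11,0]]]' --squeeze 14

```text
t: 5.75
tool_pos: [0.5606, -0.367, 0.1422]
orientation: [-3.103, -0.421, 0.018]
force: [-0.3, 1.4, -2.4]
opening: 0.0495
```

```bash
cat >> h.py <<'E'
T0=np.array([.5414,-.2895]); YW=15.65
def uvz(u,z,v=0.0,yaw=YW):
    y=np.radians(YW); n=np.array([np.cos(y),np.sin(y)]); a=np.array([-n[1],n[0]])
    from plant import read_state
    r=read_state()["tool_pos"][:2]-T0; print("u,v now",(r@a).round(4),(r@n).round(4))
    g=T0+u*a+v*n; goal(g[0],g[1],z,yaw)
E
python3 -c "
from h import *; uvz(-.08,.132)"; python3 look.py s7 scene 40,300,130,330; python3 side.py side2 s7
```

```text
u,v now -0.0798 -0.0024
t 5.75 pos [ 0.5606 -0.367   0.1422] yaw 15.44 tilt 0.88 F [-0.3  1.4 -2.4] open 0.0495 q6 -0.92
rows cm/rad: [0.25 0.03 1.02] -0.004
t 5.75 pos [ 0.5606 -0.367   0.1422] yaw 15.44 tilt 0.88 F [-0.3  1.4 -2.4] open 0.0495 q6 -0.92
rows cm/rad: [ -0.09  -8.32 -11.69] -0.004
```

View pics/side2.png

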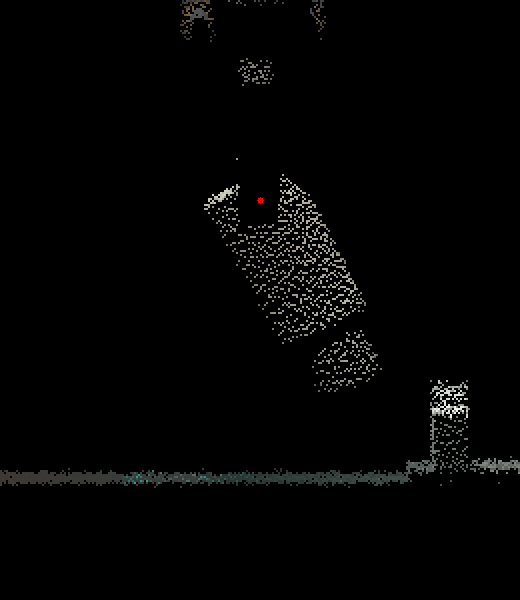

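>>> play_rows --increments '[[[0.2,-0.5,1.5,0],[0.2,-1.0,2.4,0],[0.2,-2.0,2.3,0],[0.2,-3.0,2.0,0],[0.2,-4.0,1.5,0]]]' --squeeze 12

```text
t: 6.3
tool_pos: [0.5505, -0.3252, 0.1259]
orientation: [-3.101, -0.421, 0.022]
force: [0.8, -1.4, -2.1]
opening: 0.0496
```

```bash
python3 -c "
from h import *; uvz(-.007,.145)"; python3 look.py s8 scene 40,300,130,330; python3 side.py side3 s8
```

```text
u,v now -0.0369 -0.0008
t 6.3 pos [ 0.5505 -0.3252  0.1259] yaw 15.48 tilt 1.07 F [ 0.8 -1.4 -2.1] open 0.0496 q6 -0.88
rows cm/rad: [ 0.05 -3.02 -1.87] -0.003
t 6.3 pos [ 0.5505 -0.3252  0.1259] yaw 15.48 tilt 1.07 F [ 0.8 -1.4 -2.1] open 0.0496 q6 -0.88
rows cm/rad: [ -0.27  -4.09 -13.35] -0.003
```

View pics/side3.png

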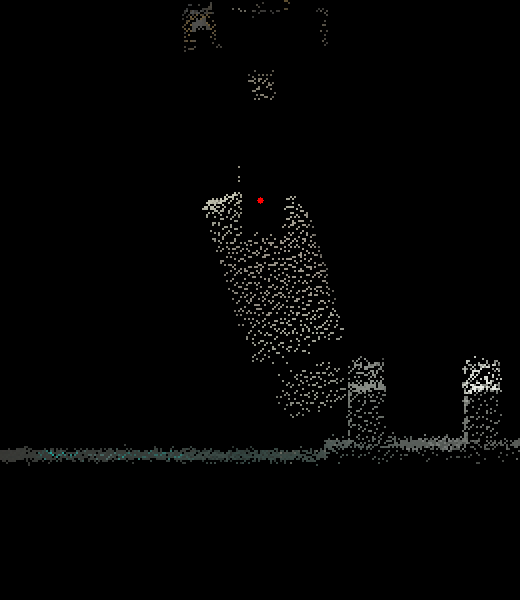

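>>> play_rows --increments '[[[0,-0.7,-0.5,0],[0,-1.4,-0.9,0],[0,-2.1,-1.2,0],[0,-2.8,-1.5,0],[0,-3.2,-1.5,0]]]'

```text
t: 6.85
tool_pos: [0.5427, -0.293, 0.1432]
orientation: [-3.101, -0.423, 0.019]
force: [0.2, -1.6, -1.1]
opening: 0.0494
```

```bash
python3 -c "
from h import *; uvz(-.007,.145)"; python3 look.py s9 scene 40,300,130,330; python3 side.py side4 s9
```

```text
u,v now -0.0037 0.0003
t 6.85 pos [ 0.5427 -0.293   0.1432] yaw 15.53 tilt 0.99 F [ 0.2 -1.6 -1.1] open 0.0494 q6 -0.85
rows cm/rad: [-0.03  0.33 -0.19] -0.002
t 6.85 pos [ 0.5427 -0.293   0.1432] yaw 15.53 tilt 0.99 F [ 0.2 -1.6 -1.1] open 0.0494 q6 -0.85
rows cm/rad: [ -0.33  -0.74 -11.67] -0.002
```

View pics/side4.png

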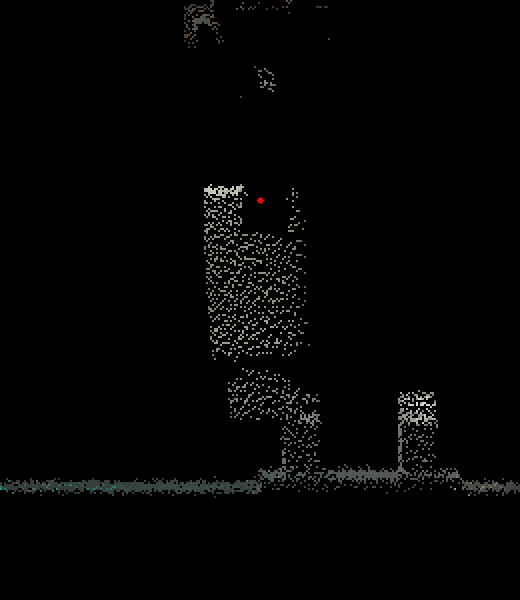

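Bottle now hangs essentially vertical, cap down (body x 205–305, cap at (255,395), beside the block). I hold it with a firmer grip for over 2 s, raised clear of the block.

>>> play_rows --increments '[[[0,0.4,0,0],[0,0.4,-1,0],[0,0.4,-2,0],[0,0.4,-3,0],[0,0.4,-3,0]]]' --squeeze 20

```text
t: 7.4
tool_pos: [0.5453, -0.2978, 0.1757]
orientation: [-3.103, -0.423, 0.015]
force: [0.0, -0.1, -2.2]
opening: 0.0493
```

>>> play_rows --increments '[[[0,0,0,0],[0,0,0,0],[0,0,0,0],[0,0,0,0],[0,0,0,0]]]'

```text
t: 7.9
tool_pos: [0.5451, -0.2976, 0.1753]
orientation: [-3.103, -0.423, 0.016]
force: [0.5, -0.2, -0.4]
opening: 0.0495
```

```bash
python3 -c "
from h import *; uvz(.0475,.165)"; python3 look.py s10 scene 40,300,130,330; python3 side.py side5 s10
```

```text
u,v now -0.0088 0.0014
t 7.9 pos [ 0.5451 -0.2976  0.1753] yaw 15.53 tilt 0.82 F [ 0.5 -0.2 -0.4] open 0.0495 q6 -0.85
rows cm/rad: [-0.14 -5.62  1.09] -0.002
t 7.9 pos [ 0.5451 -0.2976  0.1753] yaw 15.53 tilt 0.82 F [ 0.5 -0.2 -0.4] open 0.0495 q6 -0.85
rows cm/rad: [-0.39 -1.18 -8.46] -0.002
```

View pics/side5.png

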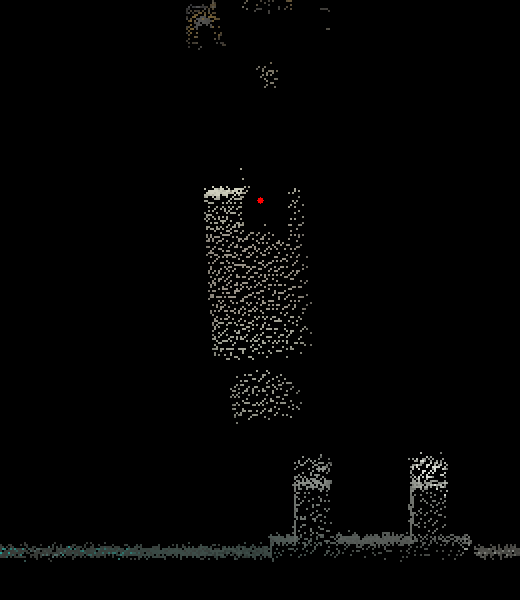

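View pics/s10.png

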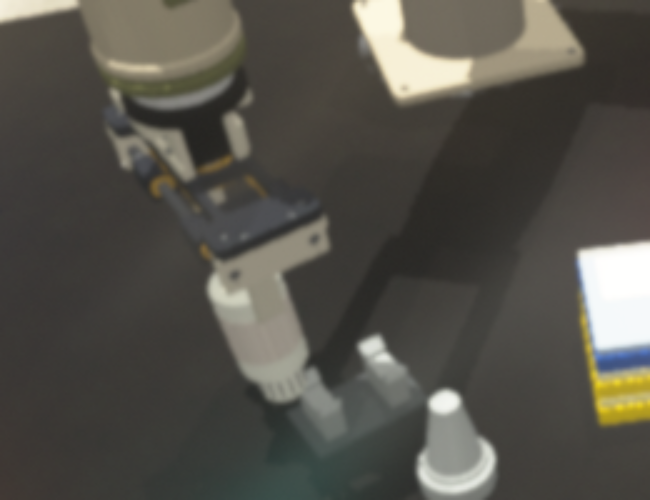

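Side view shows the bottle ~4° off vertical, cap down, clear of everything. I hold it for another 2 s.

>>> play_rows --increments '[[[0,0,0,0],[0,0,0,0],[0,0,0,0],[0,0,0,0],[0,0,0,0]]]'

```text
t: 8.45
tool_pos: [0.5451, -0.2976, 0.1754]
orientation: [-3.103, -0.423, 0.016]
force: [-0.2, -0.2, -2.3]
opening: 0.0494
```

>>> play_rows --increments '[[[0,0,0,0],[0,0,0,0],[0,0,0,0],[0,0,0,0],[0,0,0,0]]]'

```text
t: 8.95
tool_pos: [0.5451, -0.2977, 0.1754]
orientation: [-3.103, -0.423, 0.016]
force: [-0.8, 0.4, -1.6]
opening: 0.0494
```

>>> play_rows --increments '[[[0,0,0,0],[0,0,0,0],[0,0,0,0],[0,0,0,0],[0,0,0,0]]]'

```text
t: 9.45
tool_pos: [0.5452, -0.2977, 0.1754]
orientation: [-3.103, -0.423, 0.016]
force: [0.1, 1.2, -0.8]
opening: 0.0493
```

>>> play_rows --increments '[[[0,0,0,0],[0,0,0,0],[0,0,0,0],[0,0,0,0],[0,0,0,0]]]'

```text
t: 9.95
tool_pos: [0.5451, -0.2976, 0.1754]
orientation: [-3.103, -0.423, 0.016]
force: [-0.8, -0.1, -1.7]
opening: 0.0495
```

```bash
python3 -c "
from h import *; uvz(.044,.165)"; python3 look.py s11 scene 40,300,130,330; python3 side.py side6 s11
```

```text
u,v now -0.0088 0.0014
t 9.95 pos [ 0.5451 -0.2976  0.1754] yaw 15.53 tilt 0.81 F [-0.8 -0.1 -1.7] open 0.0495 q6 -0.85
rows cm/rad: [-0.14 -5.27  1.1 ] -0.002
t 9.95 pos [ 0.5451 -0.2976  0.1754] yaw 15.53 tilt 0.81 F [-0.8 -0.1 -1.7] open 0.0495 q6 -0.85
rows cm/rad: [-0.4  -1.19 -8.45] -0.002
```

View pics/side6.png

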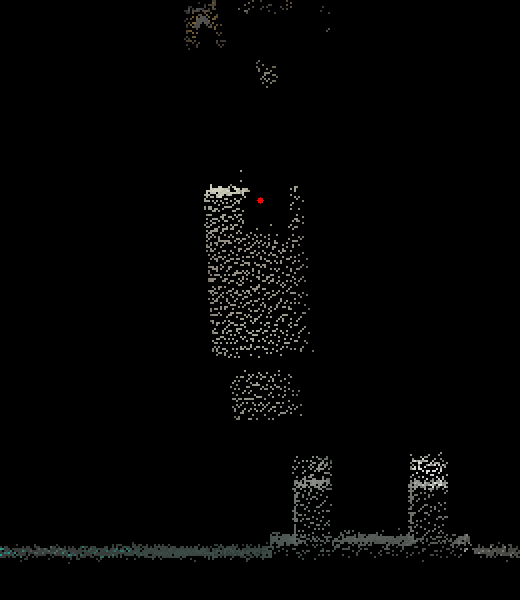

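Still cap-down, ~3° off vertical, for over 2.5 s in all. Next I put the cap into the gap between the blocks and lay it back down using the block as a fulcrum.

>>> play_rows --increments '[[[-0.1,-2,-0.8,0],[-0.1,-4,-0.8,0],[-0.1,-5.2,-0.5,0],[-0.1,-5.2,0,0],[-0.1,-5.2,0,0]]]'

```text
t: 10.5
tool_pos: [0.5298, -0.2477, 0.1747]
orientation: [-3.102, -0.424, 0.018]
force: [-0.7, -0.1, -2.2]
opening: 0.0493
```

```bash
python3 -c "
from h import *; uvz(.043,.14)"; python3 look.py s12 scene 40,300,130,330; python3 side.py side7 s12
```

```text
u,v now 0.0434 0.0001
t 10.5 pos [ 0.5298 -0.2477  0.1747] yaw 15.56 tilt 0.89 F [-0.7 -0.1 -2.2] open 0.0493 q6 -0.8
rows cm/rad: [0.03 0.08 3.47] -0.002
t 10.5 pos [ 0.5298 -0.2477  0.1747] yaw 15.56 tilt 0.89 F [-0.7 -0.1 -2.2] open 0.0493 q6 -0.8
rows cm/rad: [-0.27  4.03 -8.57] -0.002
```

View pics/side7.png

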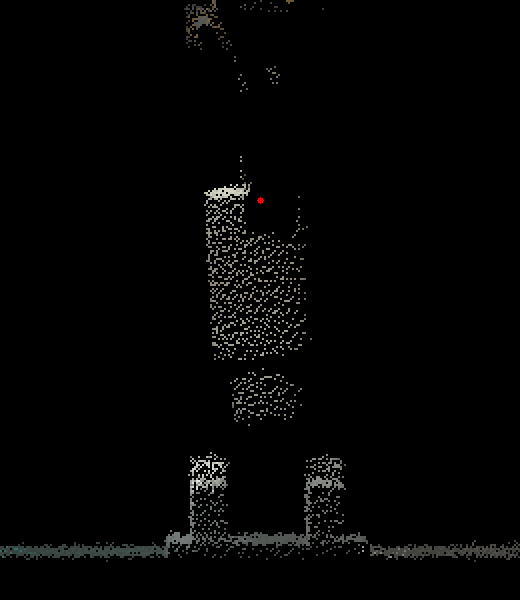

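>>> play_rows --increments '[[[0,0,1,0],[0,0,2,0],[0,0,3,0],[0,0,3.4,0],[0,0,3.4,0]]]' --squeeze 14

```text
t: 11.05
tool_pos: [0.5287, -0.2475, 0.1396]
orientation: [-3.101, -0.423, 0.02]
force: [-0.4, 0.1, -1.3]
opening: 0.0497
```

```bash
python3 -c "
from h import *; uvz(.02,.13)"; python3 look.py s13 scene 40,300,130,330; python3 side.py side8 s13
```

```text
u,v now 0.0439 -0.0009
t 11.05 pos [ 0.5287 -0.2475  0.1396] yaw 15.52 tilt 1.01 F [-0.4  0.1 -1.3] open 0.0497 q6 -0.8
rows cm/rad: [0.1  2.4  0.92] -0.002
t 11.05 pos [ 0.5287 -0.2475  0.1396] yaw 15.52 tilt 1.01 F [-0.4  0.1 -1.3] open 0.0497 q6 -0.8
rows cm/rad: [ -0.22   4.02 -12.1 ] -0.002
```

View pics/side8.png

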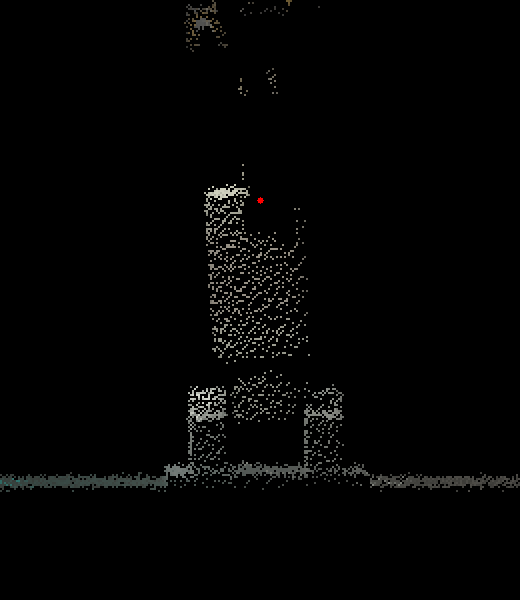

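>>> play_rows --increments '[[[0.1,0,0.8,0],[0.1,1.3,0.8,0],[0.1,2.7,0.8,0],[0.1,4.0,1.0,0],[0.1,5.2,1.3,0]]]'

```text
t: 11.6
tool_pos: [0.5444, -0.299, 0.1269]
orientation: [-3.102, -0.422, 0.018]
force: [0.1, 1.5, -2.7]
opening: 0.0498
```

```bash
python3 -c "
from h import *; uvz(-.0505,.097)"; python3 look.py s14 scene 40,300,130,330; python3 side.py side9 s14
```

```text
u,v now -0.01 0.0003
t 11.6 pos [ 0.5444 -0.299   0.1269] yaw 15.49 tilt 0.9 F [ 0.1  1.5 -2.7] open 0.0498 q6 -0.86
rows cm/rad: [0.01 4.09 2.94] -0.003
t 11.6 pos [ 0.5444 -0.299   0.1269] yaw 15.49 tilt 0.9 F [ 0.1  1.5 -2.7] open 0.0498 q6 -0.86
rows cm/rad: [ -0.34  -1.37 -13.29] -0.003
```

View pics/side9.png

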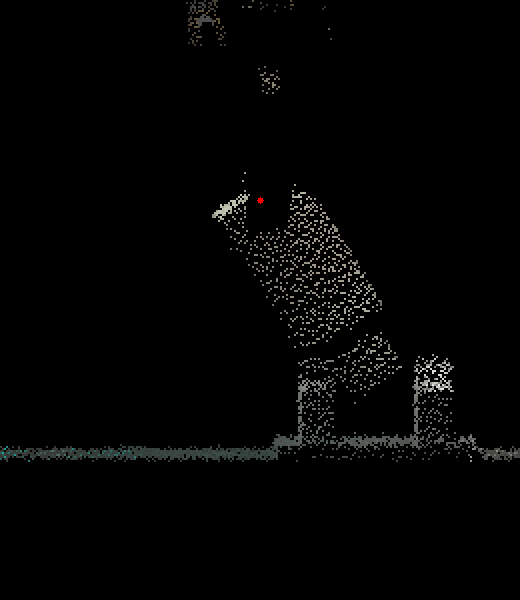

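>>> play_rows --increments '[[[0,1.0,0.5,0],[0,2.0,1.1,0],[0,2.8,1.8,0],[0,3.5,2.3,0],[0,4.1,2.9,0]]]'

```text
t: 12.15
tool_pos: [0.5546, -0.3401, 0.096]
orientation: [-3.103, -0.421, 0.019]
force: [-1.2, 1.1, 0.6]
opening: 0.0499
```

```bash
python3 -c "
from h import *; uvz(-.0675,.067)"; python3 look.py s15 scene 40,300,130,330; python3 side.py side10 s15
```

```text
u,v now -0.0523 -0.0009
t 12.15 pos [ 0.5546 -0.3401  0.096 ] yaw 15.45 tilt 0.93 F [-1.2  1.1  0.6] open 0.0499 q6 -0.9
rows cm/rad: [0.13 1.55 2.88] -0.004
t 12.15 pos [ 0.5546 -0.3401  0.096 ] yaw 15.45 tilt 0.93 F [-1.2  1.1  0.6] open 0.0499 q6 -0.9
rows cm/rad: [ -0.29  -5.64 -16.33] -0.004
```

View pics/side10.png

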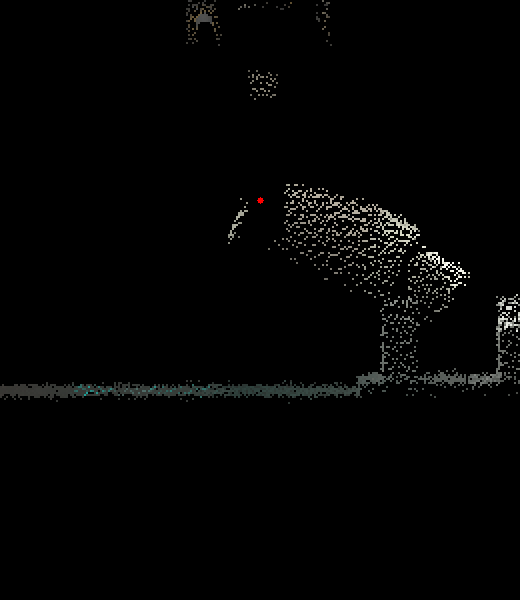

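>>> play_rows --increments '[[[0.1,0.2,0.8,0],[0.1,0.4,1.6,0],[0.1,0.5,2.4,0],[0.1,0.5,3.1,0],[0.1,0.5,3.3,0]]]'

```text
t: 12.7
tool_pos: [0.5554, -0.3443, 0.0603]
orientation: [-3.101, -0.42, 0.023]
force: [-0.4, -2.9, 1.4]
opening: 0.0497
```

```bash
python3 -c "
from h import *; uvz(-.0,.064)"; python3 look.py s16 scene 40,300,130,330; python3 side.py side11 s16
```

```text
u,v now -0.0565 -0.0013
t 12.7 pos [ 0.5554 -0.3443  0.0603] yaw 15.43 tilt 1.08 F [-0.4 -2.9  1.4] open 0.0497 q6 -0.9
rows cm/rad: [ 0.11 -5.66 -0.29] -0.004
t 12.7 pos [ 0.5554 -0.3443  0.0603] yaw 15.43 tilt 1.08 F [-0.4 -2.9  1.4] open 0.0497 q6 -0.9
rows cm/rad: [ -0.32  -6.13 -19.88] -0.004
```

View pics/side11.png

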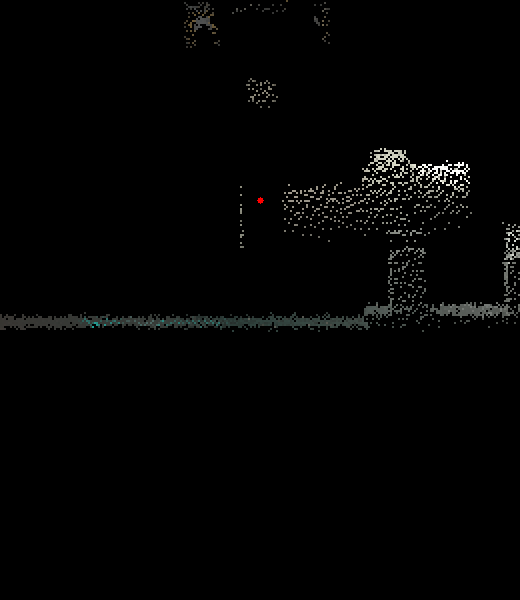

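Bottle is level again (base at x≈242, cap end x≈470), resting on the first block. Slide it along the groove onto both blocks.

>>> play_rows --increments '[[[0.1,-0.8,-0.7,0],[0.1,-2.6,-0.7,0],[0.1,-4.4,-0.7,0],[0.1,-6.2,-0.7,0],[0.1,-7.5,-0.7,0]]]' --squeeze 18

```text
t: 13.25
tool_pos: [0.5362, -0.2696, 0.0687]
orientation: [-3.1, -0.421, 0.023]
force: [-0.5, 0.0, -1.0]
opening: 0.0495
```

```bash
python3 -c "
from h import *; uvz(.0195,.062)"; python3 look.py s17 scene 40,300,130,330; python3 side.py side12 s17
```

```text
u,v now 0.0206 0.0003
t 13.25 pos [ 0.5362 -0.2696  0.0687] yaw 15.49 tilt 1.13 F [-0.5  0.  -1. ] open 0.0495 q6 -0.82
rows cm/rad: [-0.03  0.12  0.66] -0.003
t 13.25 pos [ 0.5362 -0.2696  0.0687] yaw 15.49 tilt 1.13 F [-0.5  0.  -1. ] open 0.0495 q6 -0.82
rows cm/rad: [ -0.45   1.57 -19.16] -0.003
```

View pics/side12.png

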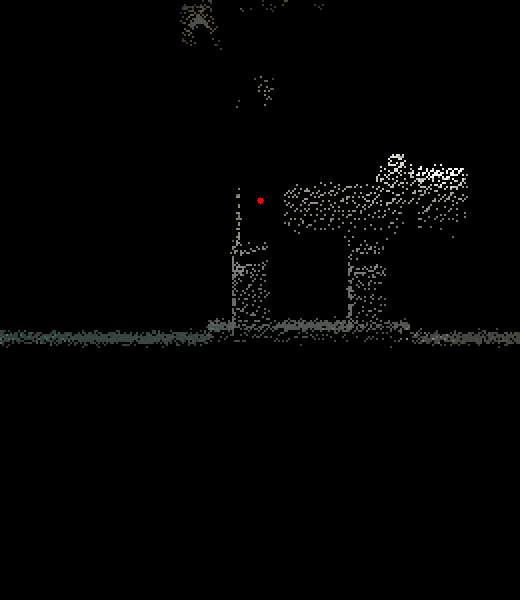

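>>> play_rows --increments '[[[0,0,0.3,0],[0,0,0.6,0],[0,0,0.7,0]]]'

```text
t: 13.6
tool_pos: [0.5354, -0.2684, 0.0626]
orientation: [-3.098, -0.422, 0.025]
force: [-9.7, 3.8, 14.1]
opening: 0.0497
```

>>> play_rows --increments '[[[0,0,0,0],[0,0,0,0],[0,0,0,0]]]' --jaw 7.0

```text
t: 13.9
tool_pos: [0.5356, -0.2688, 0.0625]
orientation: [-3.099, -0.421, 0.025]
force: [-0.5, -0.2, 0.4]
opening: 0.0679
```

```bash
python3 -c "
from h import *; uvz(.0195,.062)"; python3 look.py s18 scene 40,300,130,330; python3 side.py side13 s18
```

```text
u,v now 0.0215 0.0
t 13.9 pos [ 0.5356 -0.2688  0.0625] yaw 15.5 tilt 1.23 F [-0.5 -0.2  0.4] open 0.0679 q6 -0.82
rows cm/rad: [-0.    0.2   0.05] -0.003
t 13.9 pos [ 0.5356 -0.2688  0.0625] yaw 15.5 tilt 1.23 F [-0.5 -0.2  0.4] open 0.0679 q6 -0.82
rows cm/rad: [ -0.45   1.62 -19.77] -0.003
```

View pics/side13.png

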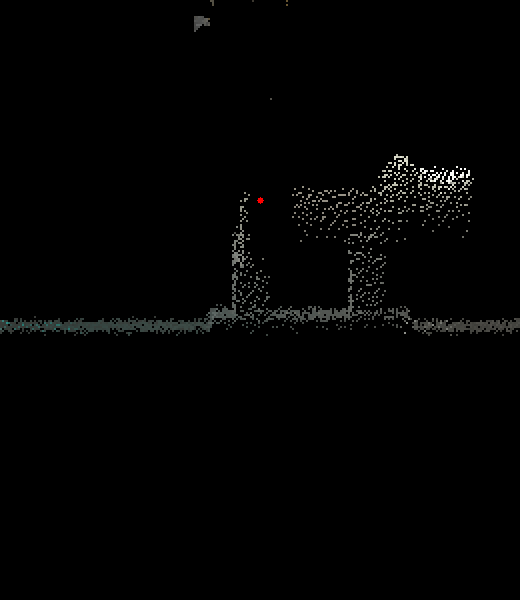

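View pics/s18.png

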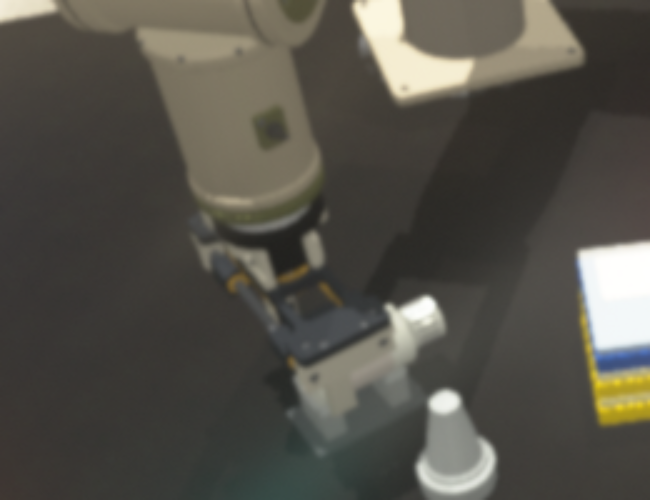

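Bottle rests level in both V-blocks again (base x≈242, cap end x≈472). I slide the open gripper along it to regrip near the shoulder.

>>> play_rows --increments '[[[0,-2,0,0],[0,-4,0,0],[0,-5.5,0,0],[0,-6.3,0,0],[0,-6.3,0,0]]]'

```text
t: 14.45
tool_pos: [0.5187, -0.2072, 0.0635]
orientation: [-3.098, -0.423, 0.025]
force: [0.2, 0.9, 0.2]
opening: 0.0701
```

```bash
python3 -c "
from h import *; uvz(.0845,.062)"; python3 look.py s19 scene 40,300,130,330; python3 side.py side14 s19
```

```text
u,v now 0.0854 0.0003
t 14.45 pos [ 0.5187 -0.2072  0.0635] yaw 15.57 tilt 1.25 F [0.2 0.9 0.2] open 0.0701 q6 -0.75
rows cm/rad: [-0.03  0.09  0.15] -0.001
t 14.45 pos [ 0.5187 -0.2072  0.0635] yaw 15.57 tilt 1.25 F [0.2 0.9 0.2] open 0.0701 q6 -0.75
rows cm/rad: [ -0.47   8.   -19.78] -0.001
```

View pics/side14.png

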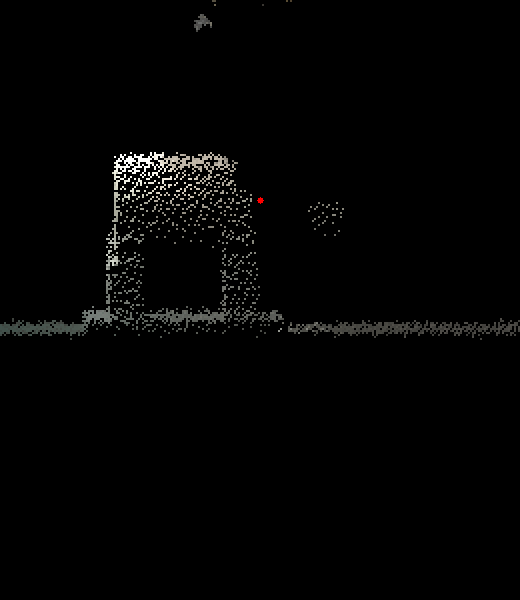

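>>> play_rows --increments '[[[0,0,0.15,0],[0,0,0.15,0],[0,0,0.15,0],[0,0,0.15,0],[0,0,0.15,0]]]' --jaw 4.0 --squeeze 5

```text
t: 15.0
tool_pos: [0.5177, -0.2085, 0.0619]
orientation: [-3.098, -0.422, 0.029]
force: [-6.6, -1.0, 3.8]
opening: 0.0497
```

>>> play_rows --increments '[[[0,0,-0.5,0],[0,0,-1.0,0],[0,0.1,-1.5,0],[0,0.2,-2.0,0],[0,0.2,-2.0,0]]]'

```text
t: 15.5
tool_pos: [0.5194, -0.2111, 0.0831]
orientation: [-3.1, -0.422, 0.026]
force: [-0.2, -0.1, -0.7]
opening: 0.0495
```

```bash
python3 look.py s20 scene 40,300,130,330; python3 side.py side15 s20
```

```text
t 15.5 pos [ 0.5194 -0.2111  0.0831] yaw 15.51 tilt 1.23 F [-0.2 -0.1 -0.7] open 0.0495 q6 -0.75
rows cm/rad: [ -0.42   7.67 -17.81] -0.002
```

View pics/side15.png

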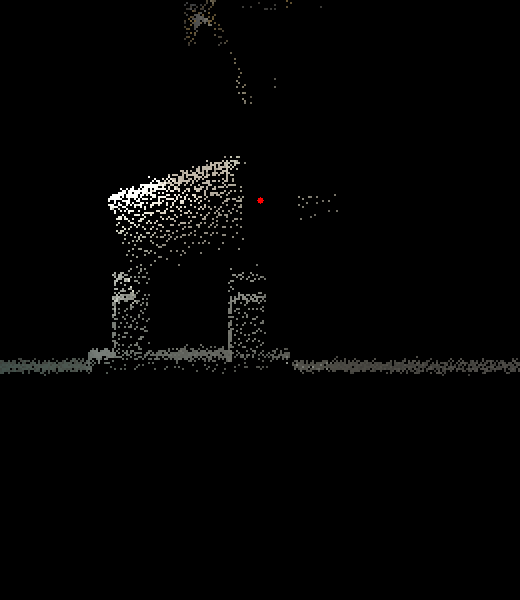

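>>> play_rows --increments '[[[0,0.5,-0.6,0],[0,1.0,-1.2,0],[0,1.6,-1.7,0],[0,2.2,-2.2,0],[0,2.8,-2.6,0]]]'

```text
t: 16.05
tool_pos: [0.5275, -0.2389, 0.1088]
orientation: [-3.1, -0.422, 0.026]
force: [0.2, -0.6, -1.8]
opening: 0.0501
```

```bash
python3 look.py s21 scene 40,300,130,330; python3 side.py side16 s21
```

```text
t 16.05 pos [ 0.5275 -0.2389  0.1088] yaw 15.51 tilt 1.23 F [ 0.2 -0.6 -1.8] open 0.0501 q6 -0.78
rows cm/rad: [ -0.42   4.81 -15.2 ] -0.003
```

View pics/side16.png

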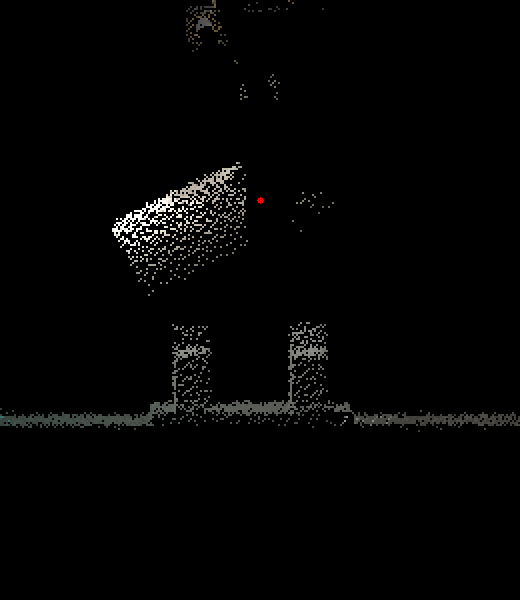

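>>> play_rows --increments '[[[0,0,0,0],[0,0,0,0]]]' --squeeze 3.8

```text
t: 16.3
tool_pos: [0.5279, -0.2401, 0.1095]
orientation: [-3.101, -0.421, 0.025]
force: [0.3, 0.8, -2.0]
opening: 0.05
```

```bash
python3 look.py s22 scene 40,300,130,330; python3 side.py side17 s22
```

```text
t 16.3 pos [ 0.5279 -0.2401  0.1095] yaw 15.47 tilt 1.15 F [ 0.3  0.8 -2. ] open 0.05 q6 -0.79
rows cm/rad: [ -0.41   4.7  -15.12] -0.003
```

View pics/side17.png

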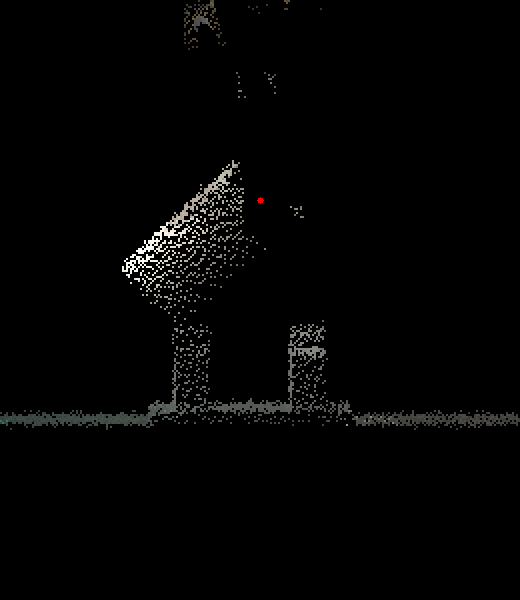

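>>> play_rows --increments '[[[0,0.3,-0.5,0],[0,0.5,-1.0,0],[0,0.5,-1.2,0],[0,0.5,-1.2,0]]]'

```text
t: 16.75
tool_pos: [0.5297, -0.245, 0.1219]
orientation: [-3.101, -0.421, 0.024]
force: [0.6, 0.7, -2.2]
opening: 0.0499
```

```bash
python3 look.py s23 scene 40,300,130,330; python3 side.py side18 s23
```

```text
t 16.75 pos [ 0.5297 -0.245   0.1219] yaw 15.47 tilt 1.11 F [ 0.6  0.7 -2.2] open 0.0499 q6 -0.79
rows cm/rad: [ -0.43   4.2  -13.86] -0.003
```

View pics/side18.png

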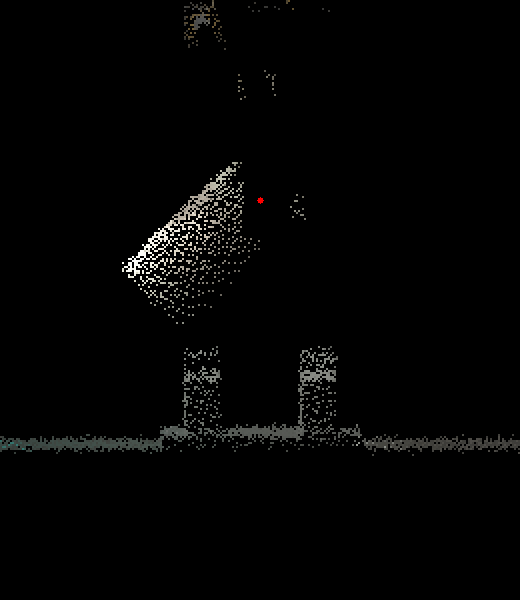

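>>> play_rows --increments '[[[0,0,0.6,0],[0,0,0.9,0],[0,0,0.9,0]]]' --squeeze 3.2

```text
t: 17.1
tool_pos: [0.5286, -0.2443, 0.1113]
orientation: [-3.1, -0.421, 0.027]
force: [-0.4, 0.6, -1.8]
opening: 0.05
```

```bash
python3 look.py s24 scene 40,300,130,330; python3 side.py side19 s24
```

```text
t 17.1 pos [ 0.5286 -0.2443  0.1113] yaw 15.48 tilt 1.26 F [-0.4  0.6 -1.8] open 0.05 q6 -0.79
rows cm/rad: [ -0.39   4.26 -14.94] -0.003
```

View pics/side19.png

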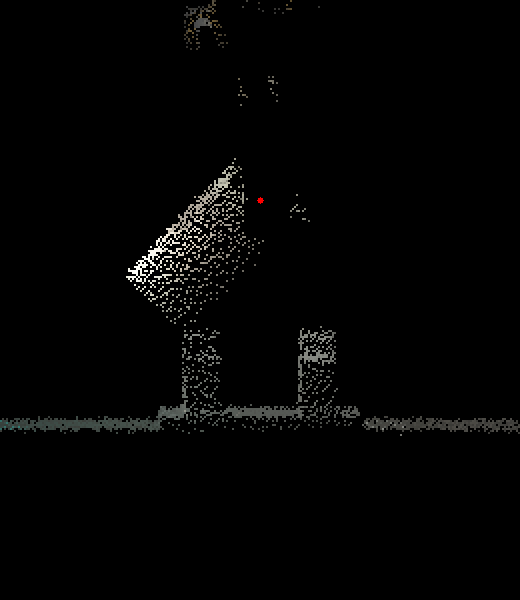

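>>> play_rows --increments '[[[0,-0.6,-0.8,0],[0,-1.5,-0.8,0],[0,-2.2,-0.2,0],[0,-2.3,0.8,0],[0,-2.3,1.5,0]]]' --squeeze 7

```text
t: 17.65
tool_pos: [0.5221, -0.2205, 0.0964]
orientation: [-3.098, -0.422, 0.027]
force: [-1.7, 7.8, 6.6]
opening: 0.0494
```

```bash
python3 look.py s25 scene 40,300,130,330; python3 side.py side20 s25
```

```text
t 17.65 pos [ 0.5221 -0.2205  0.0964] yaw 15.53 tilt 1.31 F [-1.7  7.8  6.6] open 0.0494 q6 -0.76
rows cm/rad: [ -0.42   6.67 -16.48] -0.002
```

View pics/side20.png

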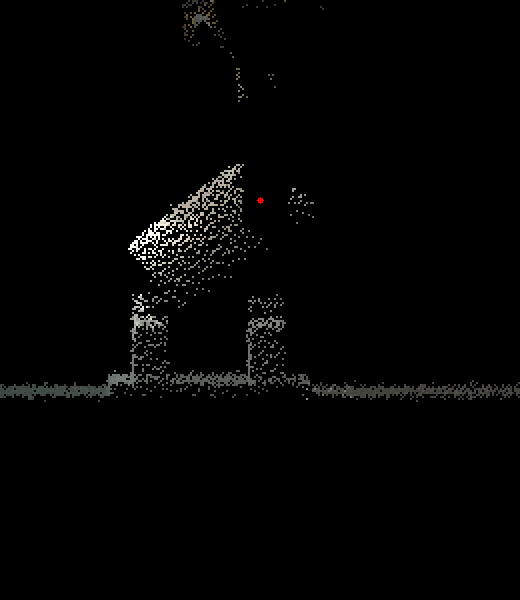

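>>> play_rows --increments '[[[0,0.8,-0.5,0],[0,1.7,-0.9,0],[0,2.6,-1.2,0],[0,3.6,-1.3,0],[0,4.6,-1.3,0]]]'

```text
t: 18.2
tool_pos: [0.5348, -0.265, 0.1079]
orientation: [-3.097, -0.423, 0.027]
force: [-1.3, 1.7, 8.2]
opening: 0.0496
```

```bash
python3 look.py s26 scene 40,300,130,330; python3 side.py side21 s26
```

```text
t 18.2 pos [ 0.5348 -0.265   0.1079] yaw 15.56 tilt 1.33 F [-1.3  1.7  8.2] open 0.0496 q6 -0.82
rows cm/rad: [ -0.43   2.06 -15.24] -0.002
```

View pics/side21.png

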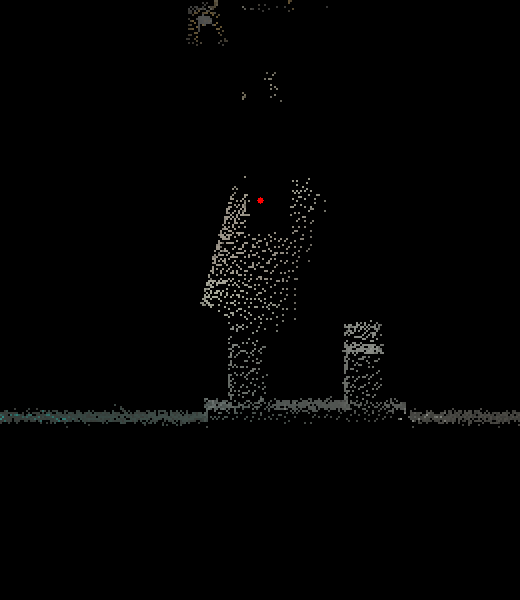

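>>> play_rows --increments '[[[0,0.4,-0.2,0],[0,0.8,-0.3,0],[0,1.2,-0.3,0],[0,1.4,-0.3,0]]]'

```text
t: 18.65
tool_pos: [0.5387, -0.2803, 0.1102]
orientation: [-3.098, -0.422, 0.027]
force: [-1.3, 1.5, -0.4]
opening: 0.0495
```

```bash
python3 look.py s27 scene 40,300,130,330; python3 side.py side22 s27
```

```text
t 18.65 pos [ 0.5387 -0.2803  0.1102] yaw 15.51 tilt 1.29 F [-1.3  1.5 -0.4] open 0.0495 q6 -0.83
rows cm/rad: [ -0.4    0.5  -14.99] -0.002
```

View pics/side22.png

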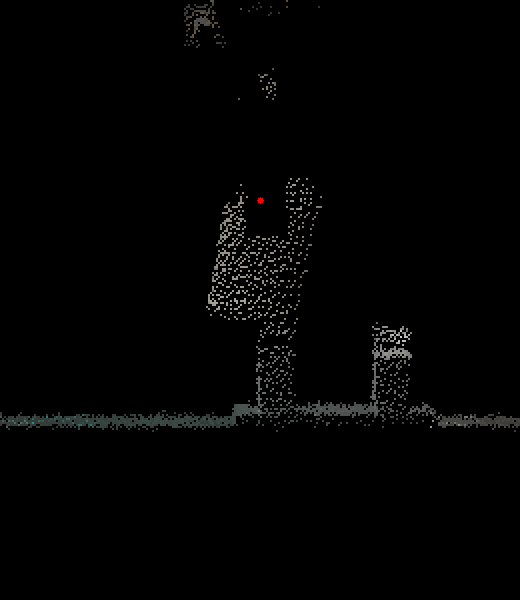

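Bottle is now upright to within ~10° (body left edge (210,303)→(235,195)). I tighten, lift it and travel to the cork pad.

>>> play_rows --increments '[[[0,0,0,0],[0,0,0,0],[0,0,-2,0],[0,0,-5,0],[0,0,-8.5,0]]]' --squeeze 22

```text
t: 19.2
tool_pos: [0.5394, -0.2808, 0.1944]
orientation: [-3.097, -0.422, 0.031]
force: [0.9, -0.6, -1.7]
opening: 0.0493
```

>>> play_rows --increments '[[[0,0,-2.5,0],[0,0,-4.5,0],[0,0,-5,0]]]'

```text
t: 19.5
tool_pos: [0.5417, -0.2821, 0.2475]
orientation: [-3.1, -0.422, 0.025]
force: [0.8, 0.0, -1.1]
opening: 0.0493
```

```bash
python3 -c "
from h import *; goal(.471,.304,.24,90)"; python3 look.py s28 scene 40,300,130,330; python3 side.py side23 s28
```

```text
t 19.5 pos [ 0.5417 -0.2821  0.2475] yaw 15.52 tilt 1.19 F [ 0.8  0.  -1.1] open 0.0493 q6 -0.83
rows cm/rad: [  8.88 -58.35   1.51] -1.3
t 19.5 pos [ 0.5417 -0.2821  0.2475] yaw 15.52 tilt 1.19 F [ 0.8  0.  -1.1] open 0.0493 q6 -0.83
rows cm/rad: [-0.42  0.48 -1.25] -0.002
```

View pics/side23.png

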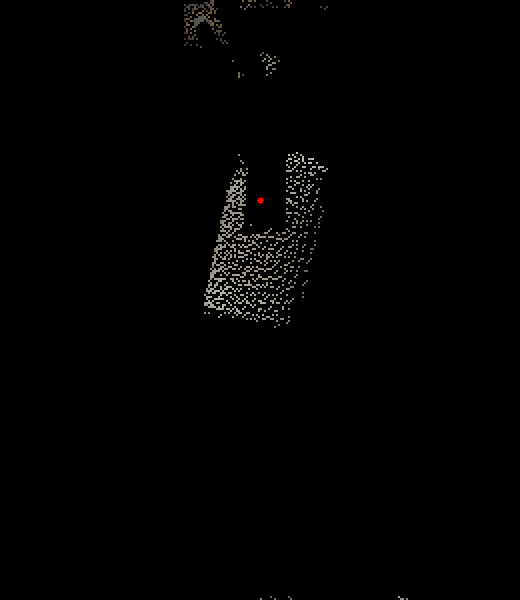

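>>> play_rows --increments '[[[0.4,-2.5,0,-0.05],[1.0,-6.5,0,-0.15],[1.7,-11,0,-0.27],[2.4,-15.5,0,-0.4],[3.0,-20,0,-0.52]]]'

```text
t: 20.05
tool_pos: [0.5156, -0.0795, 0.2474]
orientation: [-2.878, -1.209, 0.023]
force: [0.6, 0.2, -1.8]
opening: 0.0493
```

```bash
python3 -c "
from h import *; goal(.471,.304,.24,90)"
```

```text
t 20.05 pos [ 0.5156 -0.0795  0.2474] yaw 45.59 tilt 1.39 F [ 0.6  0.2 -1.8] open 0.0493 q6 -1.05
rows cm/rad: [ 24.27 -30.     1.3 ] -0.775
```

>>> play_rows --increments '[[[2.9,-3.5,0.1,-0.12],[5.8,-7,0.2,-0.24],[8.7,-10.5,0.3,-0.36],[11.5,-14,0.5,-0.48],[14,-17.3,0.7,-0.6]]]'

```text
t: 20.55
tool_pos: [0.4886, 0.1435, 0.2418]
orientation: [-2.384, -2.009, 0.015]
force: [-0.3, 0.6, -1.0]
opening: 0.0489
```

```bash
python3 -c "
from h import *; goal(.471,.304,.2,90)"
```

```text
t 20.55 pos [0.4886 0.1435 0.2418] yaw 80.26 tilt 1.48 F [-0.3  0.6 -1. ] open 0.0489 q6 -1.23
rows cm/rad: [15.48 -4.34  4.41] -0.17
```

>>> play_rows --increments '[[[4,-1.1,0.3,-0.05],[8,-2.2,0.8,-0.1],[11.5,-3.2,1.3,-0.15],[14,-4,2,-0.17],[15.5,-4.3,2.5,-0.17]]]'

```text
t: 21.05
tool_pos: [0.4703, 0.3055, 0.2167]
orientation: [-2.201, -2.206, 0.016]
force: [-0.1, 0.3, -2.0]
opening: 0.0489
```

>>> play_rows --increments '[[[0,0,0,0]]]'

```text
t: 21.15
tool_pos: [0.4693, 0.3064, 0.2146]
orientation: [-2.198, -2.207, 0.02]
force: [1.1, -0.9, -1.7]
opening: 0.049
```

```bash
python3 -c "
from h import *; goal(.471,.304,.1,90)"; python3 look.py s29 scene 250,510,70,270; python3 side.py side24 s29
```

```text
t 21.15 pos [0.4693 0.3064 0.2146] yaw 90.2 tilt 1.7 F [ 1.1 -0.9 -1.7] open 0.049 q6 -1.1
rows cm/rad: [-0.35  0.49 11.45] 0.004
t 21.15 pos [0.4693 0.3064 0.2146] yaw 90.2 tilt 1.7 F [ 1.1 -0.9 -1.7] open 0.049 q6 -1.1
rows cm/rad: [-59.41   6.63  -5.31] 1.301
```

View pics/side24.png

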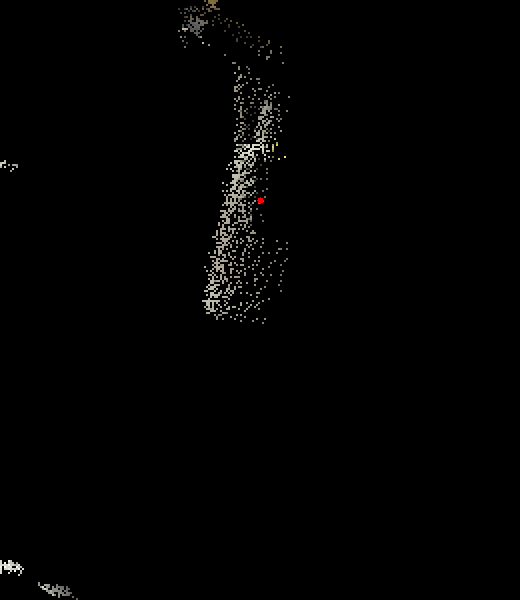

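View pics/s29.png

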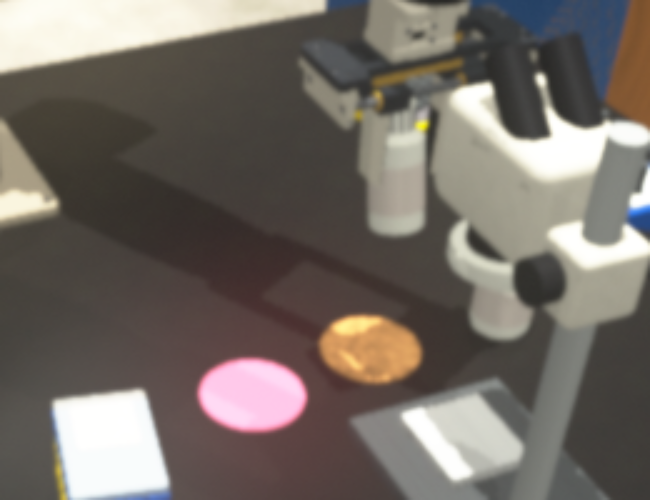

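Bottle held above the cork pad (pad at (370,348) of the crop), tilted ~12° with its base toward the microscope. Lowering.

>>> play_rows --increments '[[[-0.1,0.1,2.5,0],[-0.2,0.2,5.5,0],[-0.3,0.3,8.5,0],[-0.3,0.4,11,0],[-0.3,0.4,12.5,0]]]'

```text
t: 21.7
tool_pos: [0.469, 0.3014, 0.087]
orientation: [-2.201, -2.203, 0.026]
force: [-0.2, -0.4, -1.1]
opening: 0.0492
```

>>> play_rows --increments '[[[0,0,0,0],[0,0,0,0]]]' --squeeze 12

```text
t: 21.9
tool_pos: [0.4694, 0.3006, 0.0874]
orientation: [-2.202, -2.202, 0.027]
force: [0.4, -0.1, -0.3]
opening: 0.0497
```

```bash
python3 -c "
from h import *; goal(.471,.304,.06,90)"; python3 look.py s30 scene 300,560,100,300; python3 side.py side25 s30
```

```text
t 21.9 pos [0.4694 0.3006 0.0874] yaw 89.99 tilt 1.83 F [ 0.4 -0.1 -0.3] open 0.0497 q6 -1.11
rows cm/rad: [0.32 0.25 2.73] -0.0
t 21.9 pos [0.4694 0.3006 0.0874] yaw 89.99 tilt 1.83 F [ 0.4 -0.1 -0.3] open 0.0497 q6 -1.11
rows cm/rad: [-58.74   6.42 -17.88] 1.298
```

View pics/side25.png

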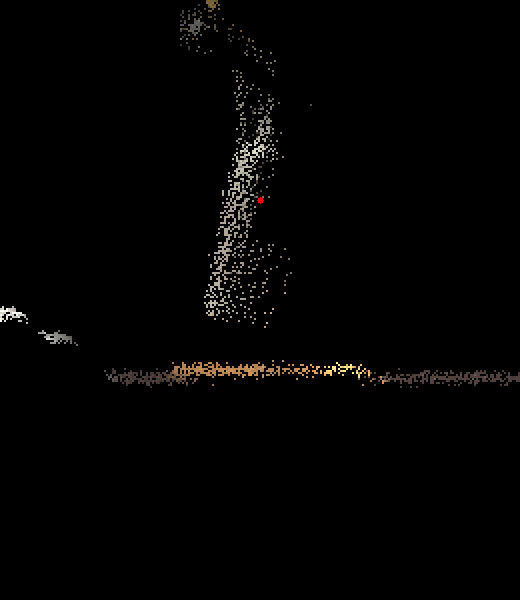

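View pics/s30.png

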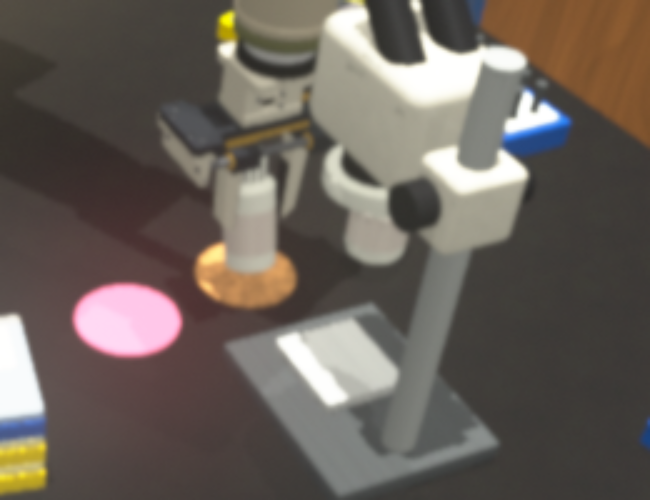

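>>> play_rows --increments '[[[0.1,0,0.5,0],[0.2,0,1.0,0],[0.3,0,1.4,0],[0.3,0,1.7,0],[0.3,0,1.8,0]]]' --squeeze 6

```text
t: 22.45
tool_pos: [0.4693, 0.3044, 0.07]
orientation: [-2.202, -2.203, 0.025]
force: [1.7, 0.3, 0.8]
opening: 0.0492
```

>>> play_rows --increments '[[[0,0,0.2,0],[0,0,0.35,0],[0,0,0.5,0]]]'

```text
t: 22.75
tool_pos: [0.4716, 0.3054, 0.0674]
orientation: [-2.203, -2.205, 0.016]
force: [4.0, 0.7, 9.2]
opening: 0.05
```

```bash
python3 -c "
from h import *; goal(.471,.304,.06,90)"; python3 look.py s31 scene 300,560,100,300; python3 side.py side26 s31
```

```text
t 22.75 pos [0.4716 0.3054 0.0674] yaw 90.03 tilt 1.53 F [4.  0.7 9.2] open 0.05 q6 -1.11
rows cm/rad: [-0.15 -0.04  0.74] 0.0
t 22.75 pos [0.4716 0.3054 0.0674] yaw 90.03 tilt 1.53 F [4.  0.7 9.2] open 0.05 q6 -1.11
rows cm/rad: [-59.15   6.23 -20.  ] 1.298
```

View pics/side26.png

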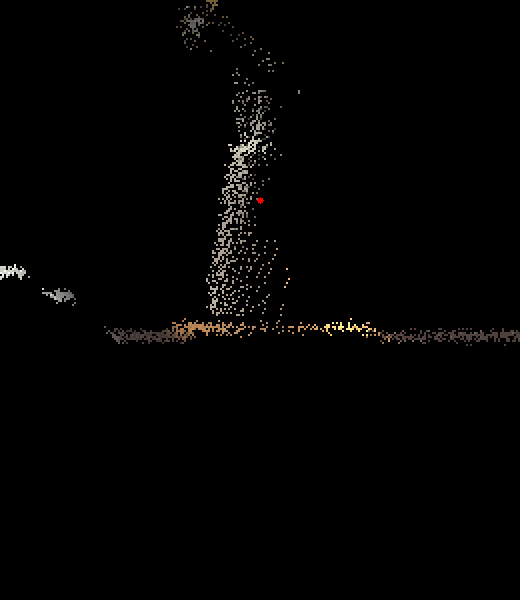

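>>> play_rows --increments '[[[0,0.1,0.0,0],[0,0.3,0.0,0],[0,0.5,0.0,0],[0,0.7,0.05,0],[0,0.9,0.1,0]]]' --squeeze 4

```text
t: 23.3
tool_pos: [0.4806, 0.3054, 0.0658]
orientation: [-2.203, -2.205, 0.017]
force: [0.1, 0.9, -0.1]
opening: 0.05
```

```bash
python3 -c "
from h import *; goal(.471,.304,.06,90)"; python3 look.py s32 scene 300,560,100,300; python3 side.py side27 s32
```

```text
t 23.3 pos [0.4806 0.3054 0.0658] yaw 90.03 tilt 1.55 F [ 0.1  0.9 -0.1] open 0.05 q6 -1.12
rows cm/rad: [-0.14 -0.94  0.6 ] 0.0
t 23.3 pos [0.4806 0.3054 0.0658] yaw 90.03 tilt 1.55 F [ 0.1  0.9 -0.1] open 0.05 q6 -1.12
rows cm/rad: [-59.15   5.32 -20.13] 1.298
```

View pics/side27.png

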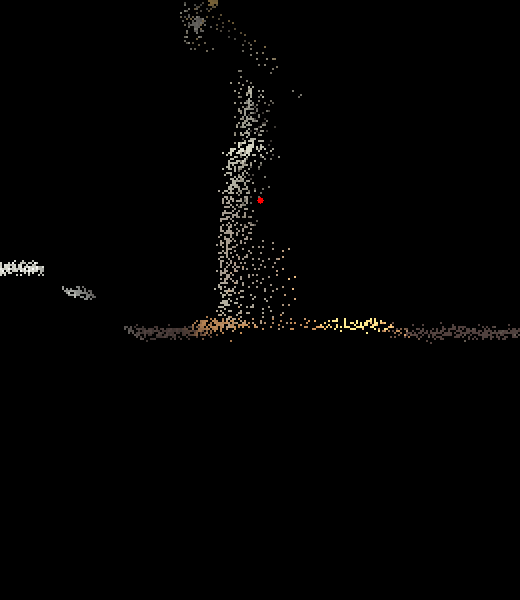

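>>> play_rows --increments '[[[0,0.1,0.1,0],[0,0.2,0.15,0],[0,0.3,0.2,0],[0,0.3,0.2,0]]]'

```text
t: 23.75
tool_pos: [0.484, 0.3056, 0.0641]
orientation: [-2.203, -2.205, 0.016]
force: [0.3, 0.7, 3.7]
opening: 0.0501
```

```bash
python3 look.py s33 scene 300,560,100,300; python3 side.py side28 s33
```

```text
t 23.75 pos [0.484  0.3056 0.0641] yaw 90.02 tilt 1.52 F [0.3 0.7 3.7] open 0.0501 q6 -1.12
rows cm/rad: [-59.16   4.99 -20.33] 1.298
```

View pics/side28.png

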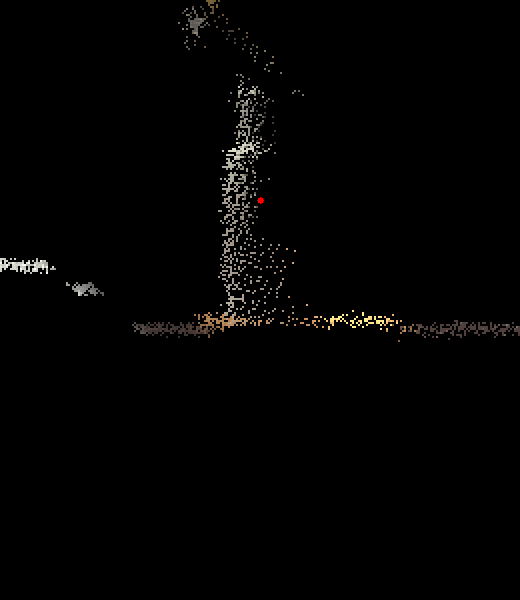

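View pics/s33.png

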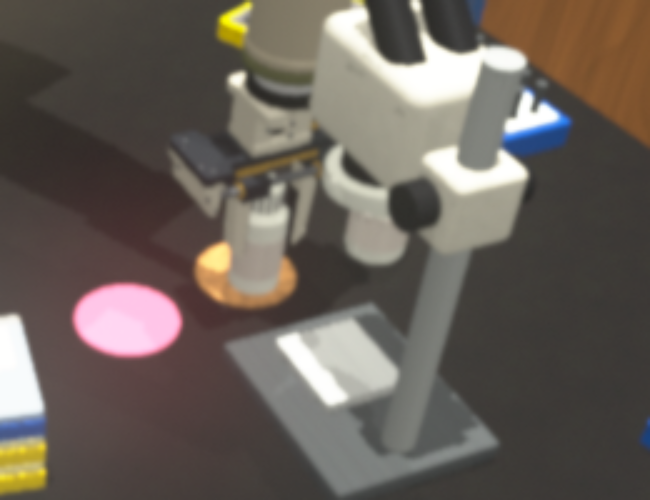

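>>> play_rows --increments '[[[0,0,0,0],[0,0,-0.4,0],[0,-0.3,-0.8,0],[-0.1,-0.8,-0.8,0],[-0.1,-1.2,-0.8,0]]]' --squeeze 15

```text
t: 24.3
tool_pos: [0.4715, 0.3043, 0.0721]
orientation: [-2.203, -2.205, 0.017]
force: [-0.1, -0.2, -1.7]
opening: 0.0494
```

```bash
python3 look.py s34 scene 300,560,100,300; python3 side.py side29 s34
```

```text
t 24.3 pos [0.4715 0.3043 0.0721] yaw 90.02 tilt 1.54 F [-0.1 -0.2 -1.7] open 0.0494 q6 -1.11
rows cm/rad: [-59.04   6.25 -19.53] 1.298
```

View pics/side29.png

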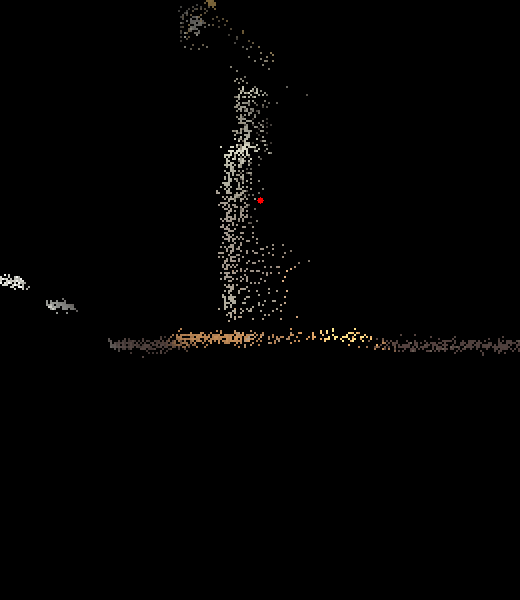

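>>> play_rows --increments '[[[0,0,0.2,0],[0,0,0.4,0],[0,0,0.6,0],[0,0,0.75,0],[0,0,0.85,0]]]' --squeeze 7

```text
t: 24.85
tool_pos: [0.471, 0.3045, 0.0639]
orientation: [-2.203, -2.205, 0.017]
force: [-3.9, -1.2, 8.1]
opening: 0.0499
```

>>> play_rows --increments '[[[0,0,0,0],[0,0,0,0]]]' --squeeze 3

```text
t: 25.05
tool_pos: [0.4711, 0.3045, 0.0639]
orientation: [-2.203, -2.204, 0.017]
force: [0.7, 0.8, 0.2]
opening: 0.0496
```

```bash
python3 look.py s35 scene 300,560,100,300; python3 side.py side30 s35
```

```text
t 25.05 pos [0.4711 0.3045 0.0639] yaw 90.03 tilt 1.55 F [0.7 0.8 0.2] open 0.0496 q6 -1.11
rows cm/rad: [-59.06   6.26 -20.36] 1.298
```

View pics/side30.png

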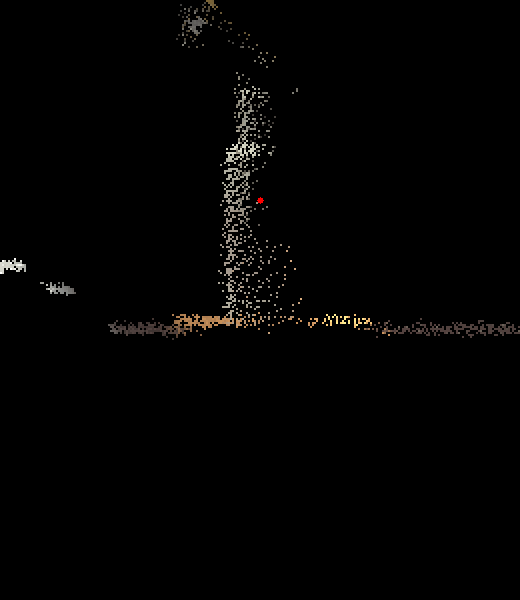

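View pics/s35.png

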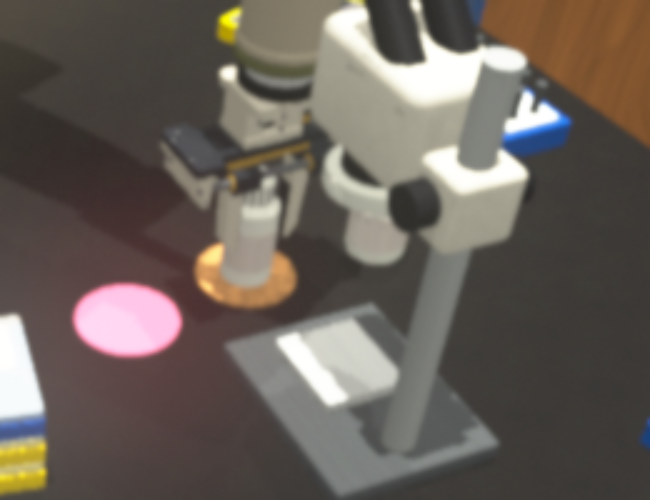

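Bottle stands on the pad (base at (247,280), pad (246,275) in the crop), wrist force about zero. Release.

>>> play_rows --increments '[[[0,0,0,0],[0,0,0,0],[0,0,0,0],[0,0,0,0],[0,0,0,0]]]' --jaw 7.5

```text
t: 25.6
tool_pos: [0.4711, 0.3046, 0.064]
orientation: [-2.203, -2.204, 0.017]
force: [-0.5, 0.9, -0.2]
opening: 0.0746
```

>>> play_rows --increments '[[[0,0,-1,0],[0,0,-3,0],[0,0,-6,0],[0,0,-10,0],[0,0,-14,0]]]'

```text
t: 26.1
tool_pos: [0.4743, 0.303, 0.2058]
orientation: [-2.203, -2.204, 0.017]
force: [0.4, 0.1, -0.5]
opening: 0.075
```

```bash
python3 look.py s36 scene 300,560,100,300; python3 - <<'E'
from h import *
p,d,c,s=pickle.load(open("s36.pkl","rb")); P=cloud(c,d)[d>0]
r=P-np.array([.465,.304,0]); m=(np.hypot(r[:,0],r[:,1])<.045)&(P[:,2]>.012)&(P[:,2]<.125)
q=P[m]; print(len(q),q[:,2].max())
def circ(lo,hi,rad):
    k=q[(q[:,2]>lo)&(q[:,2]<hi)]
    from scipy.optimize import least_squares
    f=least_squares(lambda x:np.hypot(k[:,0]-x[0],k[:,1]-x[1])-rad,[.465,.304],loss="soft_l1",f_scale=.002); print(lo,hi,len(k),f.x.round(4))
for lo in (.012,.03,.05,.068): circ(lo,lo+.02,.025)
circ(.096,.118,.017)
E
```

```text
t 26.1 pos [0.4743 0.303  0.2058] yaw 90.03 tilt 1.57 F [ 0.4  0.1 -0.5] open 0.075 q6 -1.11
rows cm/rad: [-59.04   6.3   -6.17] 1.298
853 0.12119254724206374
0.012 0.032 132 [0.4624 0.3048]
0.03 0.05 136 [0.4628 0.3043]
0.05 0.07 143 [0.4624 0.3046]
0.068 0.08800000000000001 173 [0.4621 0.3051]
0.096 0.118 159 [0.4624 0.305 ]
```

View pics/s36.png

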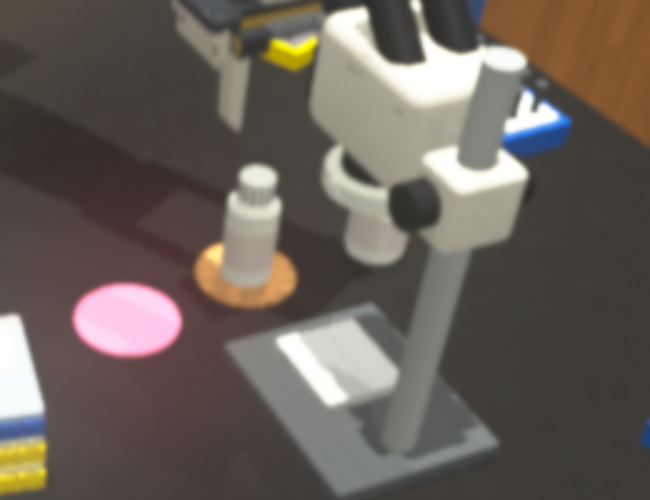

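Bottle stands free and upright on the cork pad at (250,228), circle fits at five heights agree to 1 mm. A last check of the bystanders, then hand in.

>>> play_rows --increments '[[[0,-1,-1,0],[0,-1,-1,0],[0,-1,-1,0]]]'

```text
t: 26.45
tool_pos: [0.4679, 0.3045, 0.2249]
orientation: [-2.205, -2.208, -0.001]
force: [-0.7, 0.0, -1.5]
opening: 0.075
```

```bash
python3 - <<'E'
from h import *
from plant import *
p0,d0,c0=pickle.load(open("top0.pkl","rb")); p,d=read_camera("top"); c=camera_params("top"); cv2.imwrite("pics/top1.png",p)
for nm,bb in (("holder",(410,445,215,250)),("jar",(145,185,275,312)),("cases",(335,385,220,285))):
    for D in (d0,d):
        Q=cloud(c,D)[bb[2]:bb[3],bb[0]:bb[1]]; dd=D[bb[2]:bb[3],bb[0]:bb[1]]; q=Q[(Q[...,2]>.03)&(dd>0)]; print(nm,q.mean(0).round(4),len(q))
s=read_state(); print(s["t"],s["tool_pos"],s["force"],abs(s["dq"]).max())
E
```

```text
holder [ 0.6262 -0.1828  0.0642] 277
holder [ 0.6264 -0.1825  0.0646] 270
jar [0.4737 0.4429 0.0906] 672
jar [0.4376 0.3069 0.5808] 1375
cases [ 0.5707 -0.0131  0.0881] 1773
cases [ 0.5706 -0.0131  0.0881] 1773
26.5 [0.46755547 0.30422062 0.22384977] [-1.0731562   0.32421924 -0.27003088] 0.016366524594715832
```

View pics/top1.png

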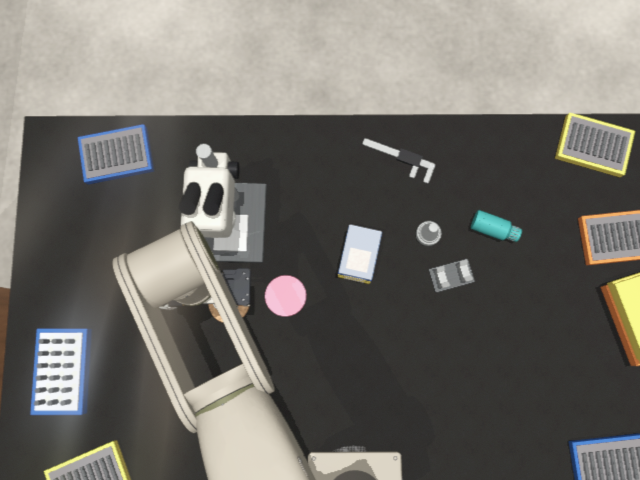

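```bash
python3 - <<'E'
from h import *
from plant import *
p0=pickle.load(open("scene0.pkl","rb"))[0]; p,d=read_camera("scene")
a,b=[x[170:215,425:480].astype(int) for x in (p0,p)]; print("jar region diff",abs(a-b).mean(), np.percentile(abs(a-b),95))
E
```

```text
jar region diff 3.6853872053872054 16.0
```

```bash
python3 -c "
from plant import *
print(read_state()['t']); print(close_job())"
```

```text
26.55
the job is handed in; nothing more can be done
None
```

The bottle was held cap straight down for over 2.5 s and now stands upright and released on the cork pad. I handed the job in at 26.5 s and got no verdict back.

**How it was done:** The arm could only turn about the tool's z axis. I gripped the bottle near its base and loosened the grip so it swung cap-down, then pushed it vertical against a V-block. I held it there, laid it back in the V-blocks, regripped it near the shoulder and levered it upright on the blocks. Then I carried it to the pad, set it down and opened the jaws.

**Last checks:**
- **Cap-down hold:** the side views before and after the hold showed the bottle about 3–4° off vertical.
- **Bottle on the pad:** circle fits at five heights agree to about 1 mm, so the tilt is within about 1°. Its axis is about 3 mm from the pad's centre.
- **Contact with the pad:** the highest wrist force read while setting it down was about 9–10 N.
- **Holder and cases:** both are within 0.5 mm of where they started.

**Not fully confirmed:** the arm hid the jar in the final top view, so its position there could not be measured. I compared the jar's region of the scene picture with the first one, and it had barely changed. The gripper was never near it.

**What did not go as planned:**
- The first swing stopped at about 27° from vertical, and the bottle slid roughly 13 mm in the grip. That is why I pushed it against the block.
- I first set the bottle down about 14 mm off the pad's centre, so I lifted it slightly and recentred it before letting go.

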